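# Lock the tile-sample case with its bent pin

### The arm

A 6-joint arm with a two-finger parallel gripper is mounted at the origin on the work surface; the furniture and walls round the work are solid. World frame = base frame: x ahead of the robot, y to its left, z up, the work surface at z = 0. Lengths are in m, angles in degrees, forces in N, time in s.
With the tool pointing down it reaches from about 0.225 to 0.875 m from the base axis. Payload 3.4 kg.
Tool frame: the origin (TCP) lies midway between the tips of the shut fingers; the grasp point (between the pads) lies ctrl.grip_point_offset behind it (ctrl.grip_point_offset is the distance from the TCP to the grasp point, in m); z points along the fingers, y is the direction in which the jaws open and shut (so a half turn about z gives the same grasp; the last joint's range is limited). The gripper opens to 85 mm and grips with 20 to 120 N. Pads are 22 mm wide; open, the fingers measure 114 mm over their backs; the gripper's body (76 mm by 85 mm) begins 54 mm behind the grasp point. The pads swing forward as they close: fully open they stand 13 mm farther back than shut.
Start: joints at [-79.87, 15.808, 86.224, -0, 77.962, -6.933], TCP at [0.169, -0.55, 0.231] pointing down, gripper open.
Joint ranges: [-165.64, 165.64], [-43.16, 119.46], [12.63, 154.43], [-67.54, 247.53], [6.08, 155.33], [-154.97, 154.97]. Speed limits (degrees/s): [147.25, 147.25, 180, 180, 180, 180].

### API

Orientations are given as a 3x3 rotation matrix whose columns are the frame's x, y, z axes.
In Python, from cell import telemetry, cams, ctrl gives the robot as it stands.
- The arm moves only by the tool play_rows, never from a script. Its argument "commands" is a list of rows, each a list of 6 numbers: the shift along the tool's x, y, z as a fraction of full scale, then the turn, a rotation vector about the tool's x, y, z as a fraction of full scale. A call has 1 to 8 rows; each row shifts and turns the commanded pose from where the row before left it, along the tool's axes as they then stand; what a row does not reach is not made up. Full scale, the value 1, is 12 cm for a shift and 0.5 rad for a turn. A row lasts 1/8 s, in which the tool goes at most 62.5 mm and 10.7 degrees, less where a joint would pass 70% of its speed; a pose out of reach is approached as far as the arm can. A call with a number of a shift or a turn outside -1 to 1 is refused whole. A call with a gripper value outside its range is refused whole. "gripper" is the gripper's target within -1 to 1 (shut at 1, half-way at 0, fully open at -1), set as the call begins (left out, the last holds). The fingers move at their own pace and stop on an object; "force" is the grip in N (left out, the last holds). Time passes only in rows, so rows that do not move let the fingers close. It gives the time, the measured TCP pose, the force and the opening at its end, in the units of the state.
- telemetry.get_state(): the state, without advancing time (a new reading comes with each control period).
- cams.read_camera(name): name is "scene" or "top"; returns (picture, depth): 400x640x3 uint8, blue, green, red; 400x640 float32, m along the optical axis (not along the pixel's ray), 0 where there is no reading.
- cams.get_calibration(name): a dict with "K" (3x3 intrinsics, pixels), "extrinsics" (4x4, takes a point from world to camera coordinates). Camera axes: x right, y down, z forward; pixel columns grow to the right and rows downward; lengths in m; the calibration is good to about 2 mm. A picture is of the moment at which its call begins. get_calibration takes no time and is no camera call.
- ctrl.hand_in(): hands the job in, once; it reports no verdict.
The state is a dict: "time": time; "q": joint angles; "qvel": joint speeds; "tau": joint torques, N m; "tool_pos": TCP position; "eef_rot": TCP orientation; "force": force on the tool from outside, world axes, zero at the start; "wrist_torque": the same for the moment, N m; "opening": finger opening in m.
Only numpy, scipy, OpenCV 4.12 (cv2) and the standard library are available. Lean on these libraries where they do the work, as an engineer would, in place of code of your own. Each camera call takes 0.05 s, during which the arm holds its last target.

### The job

Lock the green case: fold its steel hasp flat so that the brass ring stands up through it, then take the bent pin by its red grip and feed it tip first through the ring, swinging it round along its own arc, until its brass collar bears on the ring. Go by feel: press it home with about 8 newtons and never force it against the ring (stay under 15 newtons), then let go of it and leave it lying flat in the ring, with the case locked and the other things on the bench left where they are.

Things in the scene. Friction and masses are not known exactly. Their poses are not given: they have to be found in the camera images.
- case: green steel sample case, 190 x 170 x 60 mm (x, y, z), fixed to the bench, lid shut; origin at the centre of its underside, z up; its top is flat at z = 60 mm. Only its position and yaw vary. The hasp and the ring are on its top.
- ring: brass ring, origin at the centre of its hole; it stands upright on the case's top, its centre 20 mm from the case's origin along +x, 4.5 mm above the top; axes as the case. The ring is rigid, in the case's x-z plane, so its hole looks along the case's y; hole 12 mm across, wire 6 mm thick; it stands 16.5 mm above the top.
- hasp (a joint): steel hasp flap, 66 mm long, 34 wide, 3 thick, slotted for the ring; hinged about the case's y axis. 0 = shut (flat, flush with the case's top, pointing to the case's -x, the ring through its slot); grows as its free end rises and swings toward the case's +x; 1.57 is upright. Starts 0.7 to 1.25 open. It stays where it is left; 1 to 2 N at the free end moves it
- hasp_hinge (a point): middle of the hasp's hinge line, 26 mm from the ring along the case's +x, 1.5 mm below the case's top; axes as the case
- hasp_tip (a point): middle of the hasp's free edge; moves with the hasp
- pin: loose bent pin, 0.1 to 0.16 kg: steel bar 8 mm thick bent flat to an arc of 45 mm radius (centre line). Origin at the arc's centre, at the bar's underside; z up. The round tip is on the origin's +x; the bar runs from it counter-clockwise (from above) through 1.95 rad, where the upright red grip stands. It is fed tip first by turning clockwise about the arc's centre. A brass collar is clamped on it
- pin_tip (a point): centre of the bar's round end at the tip (arc angle 0), 4 mm above the pin's underside; moves with the pin, axes as the pin
- pin_seat (a point): point on the bar's centre line 1.137 rad from the tip that lies in the ring's hole, within 12 mm along the bar, when the pin is home. The square collar (18 mm wide, 16 high, 6 thick along the bar) sits about 6 mm further on; its setting varies up to 12 mm either way and is not measured: where it meets the ring must be felt. It does not slip under the forces allowed. Axes as the pin
- pin_grip (a point): point in the red plastic grip, 1.95 rad along the arc, 44 mm above the pin's underside. The grip is upright, 12 mm thick in the arc's radial direction (pinch it so), 26 mm along the arc, its top 60 mm above the underside; axes as the pin
- tape: roll of masking tape, 104 mm across, 25 mm high, loose bystander; origin at the centre of its underside
- tub: small white tub, 54 mm across, 37 mm high, loose bystander
Things that resemble listed ones, but are neither listed nor needed, are in the scene too. Of the things shaped like the pin, the steel one is meant.

How it is judged (in metres and radians):
On the way, in this order (a step that is already met when the one before it is completed fails the run):
1. the hasp lies shut, while the pin is not yet through the ring (value of joint hasp below 0.08 rad and distance between pin_seat and ring above 0.045 m), for 0.2 s.
2. the bar is threaded through the ring, the tip well past it (the ring is on the arc, within 35 mm of the seat point) (value of joint hasp below 0.08 rad and distance between pin_seat and ring below 0.035 m and horizontal distance between pin and ring between 0.04 and 0.05 m and z of pin_seat in the frame of ring between -0.006 and 0.006 m), for 0.1 s.
3. the pin is pressed home: its seat point within 16 mm of the ring's centre and the pin pressing on the ring with more than 5 N (distance between pin_seat and ring below 0.016 m and contact force between pin and ring above 5 N), for 0.25 s.
At the end, for the whole second after the job is handed in: the hasp is shut (under 0.08 rad), the pin lies flat (within 0.12 rad) and at rest in the ring with its seat point within 16 mm of the centre of the ring's hole, and it has been let go (value of joint hasp below 0.08 rad and distance between pin_seat and ring below 0.016 m and angle between pin's own z axis and vertical below 0.12 rad and linear speed of pin below 0.01 m/s); the robot touches nothing.
It fails at once if the pin is forced against the ring with more than 16 N (contact force between pin and ring above 16 N).
It fails at once if a bystander is moved more than 30 mm (distance of any of tape, tub from where it was at the start of the episode above 0.03 m).
It also fails if it takes over 72 s, if anything falls off the work surface, if the arm or the gripper's body presses on something with over 40 N, if the wrist force passes 120 N, or if a joint passes its speed limit or range.

## Working session

There is one attempt and no reset: what is moved stays moved. The work goes in short steps, Python scripts to look and compute and a tool call to move; the robot and the scene stay as the last step left them, time stands still between calls to the robot, and variables do not carry over. Pictures are saved under pics/ and viewed, and the job is handed in when it is done.

Besides the shell and the picture viewer there is one more tool, called after "Request:" as name(argument=value, ...), one argument or row to a line, values as JSON. play_rows: Moves the arm, as the interface text tells. Shift numbers are shares of 12 cm and turn numbers shares of 0.5 rad, none past 1 either way. Its arguments: {"type":"object","properties":{"commands":{"type":"array"},"gripper":{"type":"number"},"force":{"type":"number"}},"required":["commands"]}

```bash
ls; mkdir -p pics
python3 - <<'E'
from cell import telemetry, cams, ctrl
import cv2
s=telemetry.get_state();print(s)
print(ctrl.grip_point_offset)
for n in("scene","top"):
    im,d=cams.read_camera(n)
    cv2.imwrite(f"pics/{n}0.png",im)
    import numpy as np
    np.savez(f"pics/{n}0.npz",im=im,d=d)
    print(cams.get_calibration(n))
E
```

```text
pics
{'time': 0.0, 'q': array([-7.98690444e+01,  1.58466721e+01,  8.62938607e+01,  1.75488880e-04,
        7.79636727e+01, -6.93476536e+00]), 'qvel': array([ 0.11236995,  0.05573877,  0.04527624, -0.03807506,  0.10443538,
        0.00385643]), 'tau': array([-4.75292381e-04, -4.16780198e+01, -2.45808595e+01, -1.64362832e-04,
        1.13443795e-02,  1.35947062e-06]), 'tool_pos': array([ 0.16862777, -0.54916573,  0.23045864]), 'eef_rot': array([[ 9.55968986e-01,  2.93467540e-01, -3.16963076e-04],
       [ 2.93467627e-01, -9.55967335e-01,  1.79089881e-03],
       [ 2.22564321e-04, -1.80506212e-03, -9.99998346e-01]]), 'force': array([ 0.46486828, -0.05797709, -0.95442667]), 'wrist_torque': array([-0.04041851, -0.00115174,  0.03746409]), 'opening': 0.08545181280022758}
0.0187
{'K': array([[497.81839682,   0.        , 330.19116224],
       [  0.        , 497.81839682, 196.0079825 ],
       [  0.        ,   0.        ,   1.        ]]), 'extrinsics': array([[-0.89719406, -0.44152007, -0.01014089,  0.43812025],
       [-0.2699918 ,  0.56652089, -0.77856182,  0.17077684],
       [ 0.3494957 , -0.69578309, -0.62748598,  1.17988531],
       [ 0.        ,  0.        ,  0.        ,  1.        ]])}
{'K': array([[392.51871066,   0.        , 322.82130694],
       [  0.        , 392.51871066, 204.34174384],
       [  0.        ,   0.        ,   1.        ]]), 'extrinsics': array([[-0.02272677, -0.99969562,  0.00959988,  0.04314209],
       [-0.99773155,  0.02207141, -0.06359718,  0.48716564],
       [ 0.06336594, -0.01102346, -0.99792948,  1.22328315],
       [ 0.        ,  0.        ,  0.        ,  1.        ]])}
```

View pics/scene0.png

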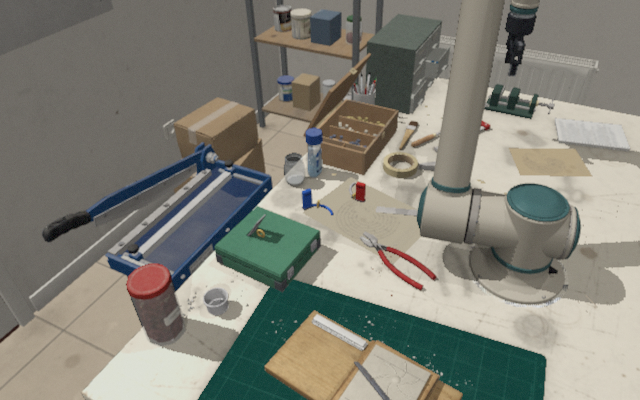

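View pics/top0.png

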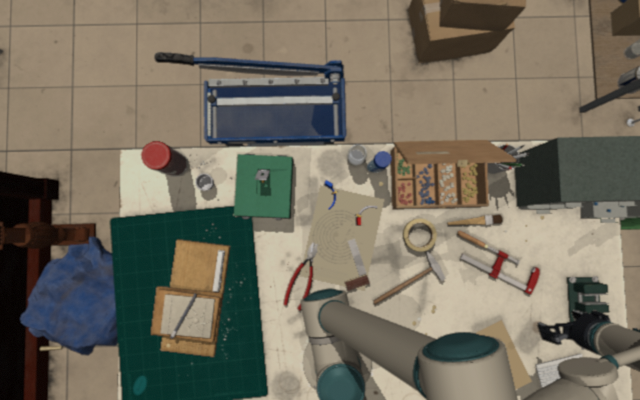

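The scene view shows the green case near px (268,245) with the hasp and ring at about (262,230), and the red grip at (361,191). In the top view the case is at (264,186) and the red grip at (360,221), with the blue lookalike at (330,190). I'll zoom in on these.

Run:
```python
import cv2,numpy as np
a=np.load("pics/scene0.npz")["im"];b=np.load("pics/top0.npz")["im"]
A=cv2.resize(a[170:290,205:405],None,fx=4,fy=4,interpolation=cv2.INTER_CUBIC)
B=cv2.resize(b[140:260,225:425],None,fx=4,fy=4,interpolation=cv2.INTER_CUBIC)
cv2.imwrite("pics/z1.png",A);cv2.imwrite("pics/z2.png",B)
```

```text
(no output)
```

View pics/z1.png

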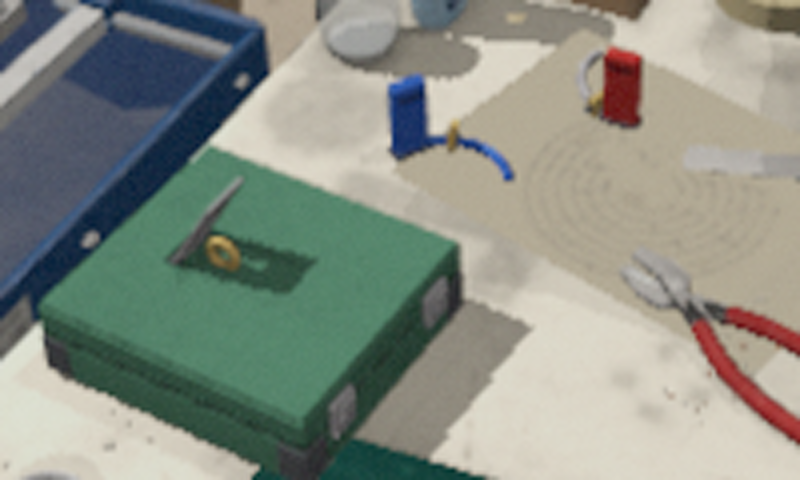

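View pics/z2.png

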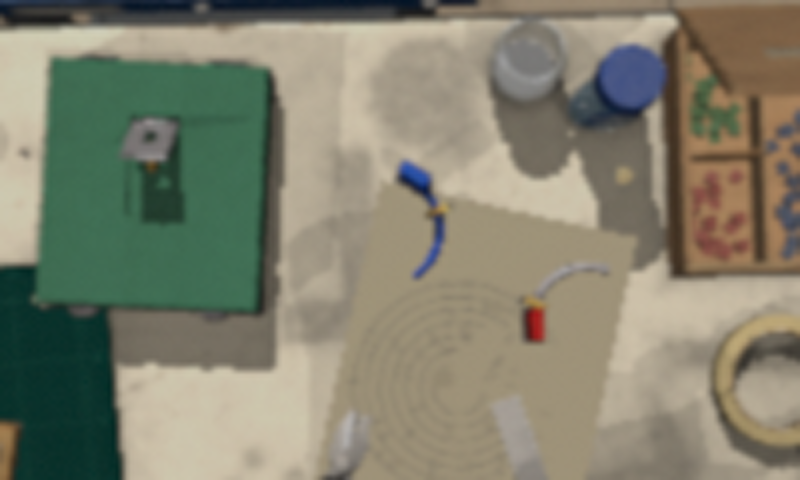

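```bash
cat > h.py <<'E'
import cv2,numpy as np
from cell import telemetry,cams,ctrl
CAL={n:cams.get_calibration(n) for n in("scene","top")}
def ray(n,uv):
    c=CAL[n];K=c["K"];E=c["extrinsics"];R=E[:3,:3];t=E[:3,3]
    uv=np.atleast_2d(np.asarray(uv,float))
    d=(np.linalg.inv(K)@np.c_[uv,np.ones(len(uv))].T).T@R
    return -R.T@t,d
def plane(n,uv,z):
    o,d=ray(n,uv); return o+d*((z-o[2])/d[:,2])[:,None]
def proj(n,P):
    c=CAL[n];P=np.atleast_2d(P);q=P@c["extrinsics"][:3,:3].T+c["extrinsics"][:3,3]
    q=q@c["K"].T; return q[:,:2]/q[:,2:]
def tri(u1,u2):
    o1,d1=ray("scene",u1);o2,d2=ray("top",u2);d1=d1[0]/np.linalg.norm(d1);d2=d2[0]/np.linalg.norm(d2)
    A=np.c_[d1,-d2];s=np.linalg.lstsq(A,o2-o1,rcond=None)[0]
    p,q=o1+s[0]*d1,o2+s[1]*d2
    return (p+q)/2,np.linalg.norm(p-q)
def load(n,k):
    z=np.load(f"pics/{n}{k}.npz");return z["im"],z["d"]
def snap(k,names=("scene","top")):
    for n in names:
        im,d=cams.read_camera(n);np.savez(f"pics/{n}{k}.npz",im=im,d=d);cv2.imwrite(f"pics/{n}{k}.png",im)
def zoom(n,k,x0,y0,x1,y1,f,out):
    im,_=load(n,k);cv2.imwrite(f"pics/{out}.png",cv2.resize(im[y0:y1,x0:x1],None,fx=f,fy=f,interpolation=cv2.INTER_CUBIC))
E
python3 - <<'E'
from h import *
np.set_printoptions(precision=4,suppress=True)
im,d=load("top",0)
hsv=cv2.cvtColor(im,cv2.COLOR_BGR2HSV)
m=cv2.inRange(hsv,(65,80,60),(90,255,200)); m[:, :225]=0;m[:140]=0;m[:,300:]=0;m[225:]=0
# restrict by reconstructed height
n,l,st,c=cv2.connectedComponentsWithStats(m)
i=1+st[1:,4].argmax();print(st[i])
g=(l==i).astype(np.uint8)
ys,xs=np.nonzero(g)
P=plane("top",np.c_[xs,ys],0.06)
r=cv2.minAreaRect(P[:,:2].astype(np.float32)*1000);print(r)
cs=cv2.findContours(g,cv2.RETR_EXTERNAL,cv2.CHAIN_APPROX_NONE)[0][0]
print(cv2.approxPolyDP(cs,4,True)[:,0])
for lo,hi in (((0,150,80),(6,255,255)),):
    for n in("scene","top"):
        im,_=load(n,0);hs=cv2.cvtColor(im,cv2.COLOR_BGR2HSV)
        m=cv2.inRange(hs,lo,hi)|cv2.inRange(hs,(174,150,80),(180,255,255))
        k,l,st,c=cv2.connectedComponentsWithStats(m)
        for i in range(1,k):
            if st[i,4]>15: print(n,st[i],c[i])
E
```

```text
[ 232  155   60   63 3128]
((545.9442138671875, 215.923095703125), (173.85385131835938, 187.38758850097656), 86.283447265625)
[[239 155]
 [232 215]
 [288 217]
 [291 158]]
scene [482 122   7   8  23] [485.087  125.5217]
scene [356 182   9  19 136] [360.0294 191.1176]
scene [387 247  49  32 219] [410.8311 260.5753]
scene [378 251  44  39 226] [398.6504 271.7699]
scene [127 280  42  19 187] [148.7059 292.9519]
top [144 145  22  21 358] [154.7709 154.5642]
top [153 144  17  25  51] [165.098  158.3922]
top [357 217   4   8  29] [358.4828 220.8621]
top [490 251  18  27 174] [497.931  264.1149]
top [285 264  18  41 110] [292.0091 282.9364]
top [304 267   8  30  71] [308.7465 282.4366]
top [525 268  14  26 143] [532.4755 280.2937]
```

Run:
```python
from h import *
zoom("scene",0,340,170,380,215,14,"z3");zoom("top",0,345,195,390,235,14,"z4")
zoom("scene",0,240,205,300,245,12,"z5");zoom("top",0,230,150,300,220,8,"z6")
```

```text
(no output)
```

View pics/z3.png

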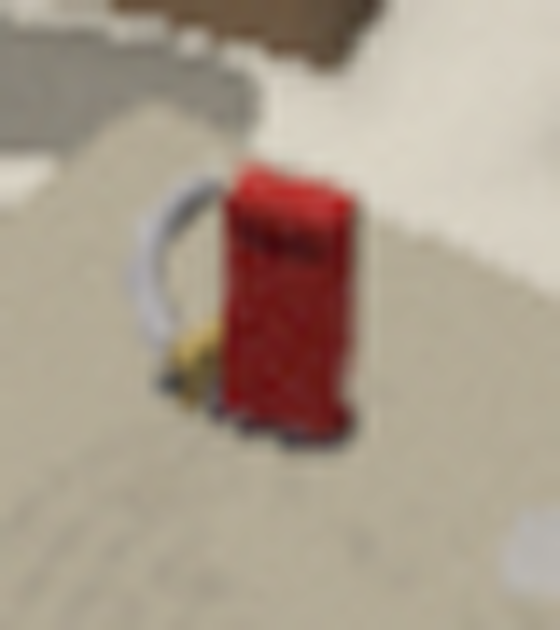

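View pics/z4.png

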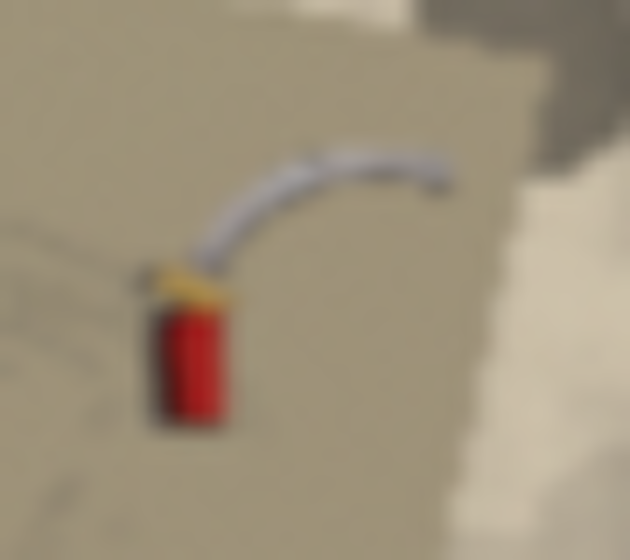

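View pics/z5.png

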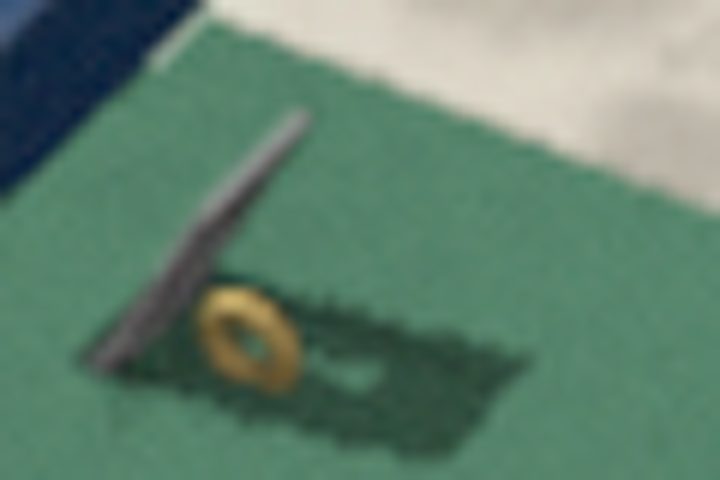

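View pics/z6.png

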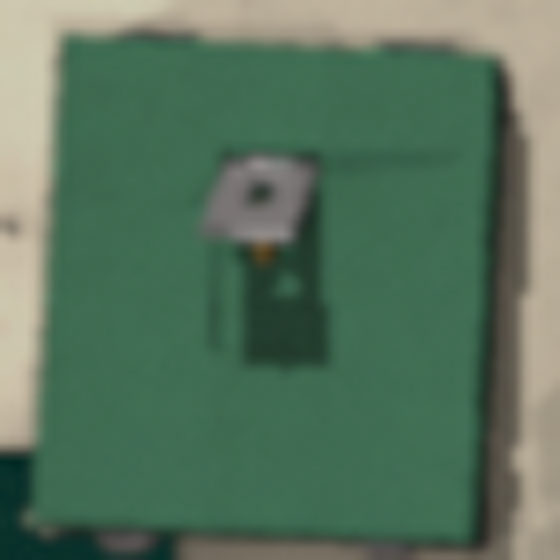

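Run:
```python
from h import *
from scipy.optimize import least_squares
np.set_printoptions(precision=4,suppress=True)
# case edges: subpixel lines from green mask upsampled
im,_=load("top",0)
f=8;x0,y0=222,145
big=cv2.resize(im[y0:230,x0:305],None,fx=f,fy=f,interpolation=cv2.INTER_CUBIC)
hs=cv2.cvtColor(big,cv2.COLOR_BGR2HSV)
m=cv2.inRange(hs,(65,70,75),(85,255,200))
cs=max(cv2.findContours(m,cv2.RETR_EXTERNAL,cv2.CHAIN_APPROX_NONE)[0],key=cv2.contourArea)[:,0]
uv=(cs+0.5)/f-0.5+[x0,y0]
P=plane("top",uv,0.06)[:,:2]
def side(p,prm):
    c=prm[:2];a=prm[2];R=np.array([[np.cos(a),-np.sin(a)],[np.sin(a),np.cos(a)]])
    q=(p-c)@R
    return q
def res(prm):
    q=np.abs(side(P,prm))-np.array([0.095,0.085])
    return np.max(q,1)
s=least_squares(res,[0.546,0.216,-0.065],loss="soft_l1",f_scale=0.001,x_scale=[.01,.01,.1])
print("case",s.x,np.degrees(s.x[2]),np.std(s.fun))
c=s.x;R=np.array([[np.cos(c[2]),-np.sin(c[2])],[np.sin(c[2]),np.cos(c[2])]])
ring=np.r_[c[:2]+R@[0.02,0],0.0645];print("ring",ring,proj("scene",ring),proj("top",ring))
for n in("scene","top"):
    im,_=load(n,0);hs=cv2.cvtColor(im,cv2.COLOR_BGR2HSV)
    m=cv2.inRange(hs,(12,120,100),(28,255,255))
    k,l,st,cc=cv2.connectedComponentsWithStats(m)
    p=proj(n,ring)[0]
    for i in range(1,k):
        if np.hypot(*(cc[i]-p))<20: print(n,st[i],cc[i])
# pin bar in the top
im,_=load("top",0);x0,y0=350,195
big=cv2.resize(im[y0:232,x0:390],None,fx=f,fy=f,interpolation=cv2.INTER_CUBIC)
hs=cv2.cvtColor(big,cv2.COLOR_BGR2HSV)
m=cv2.inRange(hs,(90,0,110),(160,90,255));cv2.imwrite("pics/m1.png",m)
k,l,st,cc=cv2.connectedComponentsWithStats(m);print(st,cc)
```

```text
case [ 0.5463  0.2141 -0.0745] -4.267169521838625 0.0009523083204605885
ring [0.5662 0.2126 0.0645] [[261.3728 232.8965]] [[263.0262 178.9355]]
scene [257 230   7   7  21] [260.2381 232.5714]
[[    0     0   320   296 94720]] [[159.5 147.5]]
```

View pics/m1.png

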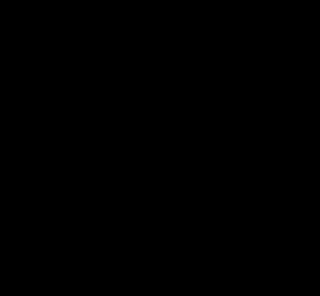

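Run:
```python
from h import *
from scipy.optimize import least_squares
np.set_printoptions(precision=4,suppress=True)
f=8
im,_=load("top",0);x0,y0=350,195
print(im[207,365:380].tolist())
big=cv2.resize(im[y0:232,x0:390],None,fx=f,fy=f,interpolation=cv2.INTER_CUBIC)
b=big.astype(int); m=((b[...,0]-b[...,2])>-15).astype(np.uint8)*255  # blue - red: paper strongly negative
k,l,st,cc=cv2.connectedComponentsWithStats(m);print(st)
cv2.imwrite("pics/m2.png",np.hstack([m,cv2.cvtColor(big,cv2.COLOR_BGR2GRAY)]))
np.save("pics/m2.npy",m)
```

```text
[[153, 157, 162], [155, 156, 160], [144, 145, 150], [135, 139, 146], [132, 139, 146], [126, 133, 140], [116, 124, 131], [111, 120, 127], [116, 124, 131], [124, 131, 138], [128, 132, 138], [128, 133, 139], [124, 140, 150], [121, 146, 157], [121, 146, 158]]
[[    0     0   320   296 92821]
 [   74    89   141    63  1899]]
```

View pics/m2.png

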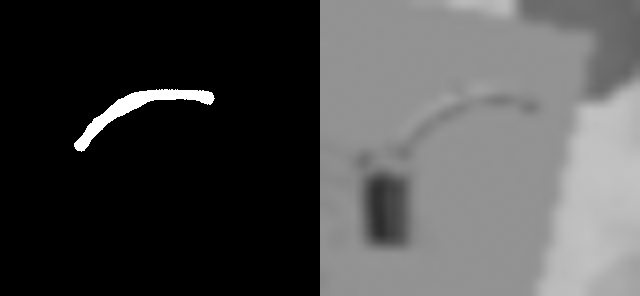

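Run:
```python
from h import *
from scipy.optimize import least_squares
np.set_printoptions(precision=4,suppress=True)
f=8
print("camtop",ray("top",[0,0])[0],"camscene",ray("scene",[0,0])[0])
im,_=load("top",0);x0,y0=350,195
big=cv2.resize(im[y0:232,x0:390],None,fx=f,fy=f,interpolation=cv2.INTER_CUBIC)
b=big.astype(int); m=((b[...,0]-b[...,2])>-20).astype(np.uint8)*255
ys,xs=np.nonzero(m);uv=(np.c_[xs,ys]+.5)/f-.5+[x0,y0]
P=plane("top",uv,0.006)[:,:2]
s=least_squares(lambda c:np.hypot(*(P-c).T)-0.045,P.mean(0)-[0.04,0.0])
a=np.degrees(np.arctan2(*(P-s.x).T[::-1]));
print("pin centre",s.x,s.fun.std(),"angles",np.percentile(a,[0,1,50,99,100]),len(P))
s2=least_squares(lambda c:np.hypot(*(P-c[:2]).T)-c[2],np.r_[s.x,0.045]);print("free r",s2.x)
# red top face
hs=cv2.cvtColor(big,cv2.COLOR_BGR2HSV)
r=((b[...,2]-b[...,0])>75)
v=b[...,2]; 
for thr in (0,110,130,150,165):
    mm=r&(v>thr)&((b[...,2]-b[...,1])>75); ys,xs=np.nonzero(mm);uv=(np.c_[xs,ys]+.5)/f-.5+[x0,y0]
    if len(xs): 
        rr=cv2.minAreaRect(plane("top",uv,0.06)[:,:2].astype(np.float32)*1000); print(thr,len(xs),uv.mean(0),rr)
# scene grip: column-centre & base etc
im,_=load("scene",0);b=im.astype(int);mm=((b[...,2]-b[...,1])>60);mm[:175]=0;mm[215:]=0;mm[:,:340]=0;mm[:,380:]=0
ys,xs=np.nonzero(mm);print("scene red",xs.min(),xs.max(),ys.min(),ys.max(),xs.mean(),ys.mean())
```

```text
camtop [0.4095 0.0459 1.2513] camscene [0.0268 0.9176 0.8778]
pin centre [ 0.4614 -0.1491] 0.01182413843946863 angles [-46.6478 -44.0917  46.8314  93.0484  94.606 ] 4796
free r [-0.452  -0.5718  1.0366]
0 1498 [358.6637 220.5767] ((433.2431640625, -74.70771789550781), (23.14275360107422, 10.425457000732422), 0.739704430103302)
110 1411 [358.7583 220.5579] ((433.2476806640625, -75.05609893798828), (23.14275360107422, 9.728638648986816), 0.739704430103302)
130 1210 [358.9714 220.5658] ((433.2555236816406, -75.66460418701172), (23.14275360107422, 8.511519432067871), 0.739704430103302)
150 911 [359.2384 220.4795] ((433.9432067871094, -76.55009460449219), (21.73663902282715, 6.722938537597656), 0.739704430103302)
scene red 356 364 182 200 359.87142857142857 190.92857142857142
```

Run:
```python
from h import *
from scipy.optimize import least_squares
np.set_printoptions(precision=4,suppress=True)
f=8
im,_=load("top",0);x0,y0=350,195
big=cv2.resize(im[y0:232,x0:390],None,fx=f,fy=f,interpolation=cv2.INTER_CUBIC)
b=big.astype(int)
for thr in(-25,-20,-15,-10):
    m=((b[...,0]-b[...,2])>thr).astype(np.uint8)
    k,l,st,cc=cv2.connectedComponentsWithStats(m)
    i=l[100,160]
    ys,xs=np.nonzero(l==i);uv=(np.c_[xs,ys]+.5)/f-.5+[x0,y0]
    P=plane("top",uv,0.006)[:,:2]
    s=least_squares(lambda c:np.hypot(*(P-c).T)-0.045,P.mean(0)-[0.04,0.01])
    a=np.degrees(np.arctan2(*(P-s.x).T[::-1]))
    print(thr,i,"pin centre",s.x,s.fun.std(),"angles",np.percentile(a,[0,1,50,99,100]),len(P))
    s2=least_squares(lambda c:np.hypot(*(P-c[:2]).T)-c[2],np.r_[s.x,0.045]);print("free r",s2.x)
```

```text
-25 2 pin centre [ 0.4345 -0.1214] 0.0024438563090355015 angles [-24.0799 -22.3956  20.0847  59.3891  60.8047] 3473
free r [ 0.4349 -0.1212  0.0446]
-20 24 pin centre [ 0.4344 -0.1214] 0.001959346213327869 angles [-22.641  -21.2331  20.5746  58.7623  60.0276] 2705
free r [ 0.4349 -0.1212  0.0445]
-15 0 pin centre [ 0.4588 -0.1153] 0.01735232355910858 angles [-180.     -175.3261   -3.3716  175.3074  179.9995] 92821
free r [ 0.459  -0.1152  0.0474]
-10 0 pin centre [ 0.4583 -0.1154] 0.01743749593777307 angles [-179.9936 -175.1741   -1.7246  175.1883  179.9932] 93979
free r [ 0.4584 -0.1154  0.0471]
```

```bash
cat >> h.py <<'E'
CASE=np.array([0.5463,0.2141,-0.0745])
def case2w(p):
    a=CASE[2];R=np.array([[np.cos(a),-np.sin(a),0],[np.sin(a),np.cos(a),0],[0,0,1]])
    return np.r_[CASE[:2],0]+np.atleast_2d(p)@R.T
from scipy.spatial.transform import Rotation as Rn
def down(yaw):
    y=np.radians(yaw);x=np.array([np.cos(y),np.sin(y),0]);z=np.array([0,0,-1.]);return np.c_[x,np.cross(z,x),z]
def plan(pos,yaw,n,start=None):
    """rows of equal world steps & equal turns"""
    s=telemetry.get_state();R=s["eef_rot"];p=s["tool_pos"]
    if start is not None:p,R=start
    Rt=down(yaw);rv=Rn.from_matrix(R.T@Rt).as_rotvec()
    rows=[]
    dp=(np.array(pos)-p)/n;Rs=Rn.from_rotvec(rv/n).as_matrix();C=R.copy()
    for i in range(n):
        rows.append(list(np.round(np.r_[C.T@dp/0.12,rv/n/0.5],3)));C=C@Rs
    print("yaw now",np.degrees(np.arctan2(R[1,0],R[0,0])),"turn deg",np.degrees(rv),"step mm",np.linalg.norm(dp)*1000)
    for r in rows: print([float(v) for v in r],end=",\n")
E
python3 - <<'E'
from h import *
np.set_printoptions(precision=1,suppress=True)
for a in (.7,.8,.9,1.,1.1,1.2,1.25):
    P=case2w([[0.046-.066*np.cos(a),y,.0585+.066*np.sin(a)] for y in(-.017,.017)])
    print(a,proj("top",P).ravel(),proj("scene",P).ravel())
H=case2w([[.046,y,.0585] for y in(-.017,.017)]);print(proj("top",H).ravel(),proj("scene",H).ravel())
hp=case2w([[0.12,0,0.2],[0.06,0,0.15]]);print(np.round(hp,4))
plan(hp[0]+[0,0,0.05],176-.3,16)
E
```

```text
0.7 [266.5 185.9 255.  185.3] [272.6 220.8 264.  229.3]
0.8 [266.4 184.2 254.8 183.6] [270.9 218.6 262.2 227.1]
0.9 [266.3 182.3 254.7 181.7] [269.  216.5 260.3 225. ]
1.0 [266.2 180.3 254.6 179.7] [267.  214.5 258.2 222.9]
1.1 [266.2 178.3 254.5 177.6] [264.9 212.6 256.1 221. ]
1.2 [266.2 176.1 254.5 175.4] [262.7 210.9 253.9 219.3]
1.25 [266.2 175.  254.5 174.3] [261.6 210.1 252.7 218.5]
[269.4 171.  258.3 170.4] [257.2 226.9 248.6 235.2]
[[0.7 0.2 0.2]
 [0.6 0.2 0.1]]
yaw now 17.06061700214047 turn deg [  -0.    -0.1 -158.6] step mm 56.48849106372296
[0.363, -0.3, -0.01, -0.0, -0.0, -0.346],
[0.409, -0.233, -0.01, -0.0, -0.0, -0.346],
[0.443, -0.159, -0.01, -0.0, -0.0, -0.346],
[0.464, -0.08, -0.01, -0.0, -0.0, -0.346],
[0.471, 0.001, -0.01, -0.0, -0.0, -0.346],
[0.463, 0.082, -0.01, -0.0, -0.0, -0.346],
[0.442, 0.161, -0.01, -0.0, -0.0, -0.346],
[0.408, 0.234, -0.01, -0.0, -0.0, -0.346],
[0.362, 0.301, -0.01, -0.0, -0.0, -0.346],
[0.304, 0.359, -0.01, -0.0, -0.0, -0.346],
[0.238, 0.406, -0.01, -0.0, -0.0, -0.346],
[0.165, 0.441, -0.01, -0.0, -0.0, -0.346],
[0.086, 0.463, -0.01, -0.0, -0.0, -0.346],
[0.005, 0.471, -0.01, -0.0, -0.0, -0.346],
[-0.076, 0.464, -0.01, -0.0, -0.0, -0.346],
[-0.155, 0.445, -0.01, -0.0, -0.0, -0.346],
```

Run:
```python
from h import *
plan(case2w([[0.06,0,0.19]])[0],176-.3,16)
```

```text
yaw now 17.06061700214047 turn deg [-8.38635181e-03 -1.28649463e-01 -1.58639329e+02] step mm 54.80676759184054
[0.334, -0.311, 0.022, -0.0, -0.0, -0.346],
[0.382, -0.249, 0.022, -0.0, -0.0, -0.346],
[0.42, -0.179, 0.022, -0.0, -0.0, -0.346],
[0.444, -0.104, 0.021, -0.0, -0.0, -0.346],
[0.455, -0.026, 0.021, -0.0, -0.0, -0.346],
[0.453, 0.052, 0.021, -0.0, -0.0, -0.346],
[0.437, 0.13, 0.021, -0.0, -0.0, -0.346],
[0.409, 0.203, 0.021, -0.0, -0.0, -0.346],
[0.367, 0.27, 0.021, -0.0, -0.0, -0.346],
[0.315, 0.33, 0.021, -0.0, -0.0, -0.346],
[0.254, 0.379, 0.021, -0.0, -0.0, -0.346],
[0.185, 0.417, 0.021, -0.0, -0.0, -0.346],
[0.11, 0.443, 0.021, -0.0, -0.0, -0.346],
[0.032, 0.455, 0.021, -0.0, -0.0, -0.346],
[-0.046, 0.454, 0.021, -0.0, -0.0, -0.346],
[-0.124, 0.439, 0.021, -0.0, -0.0, -0.346],
```

Request:
play_rows(
  commands=[
    [0.33,-0.31,0,0,0,-0.346],
    [0.38,-0.25,0,0,0,-0.346],
    [0.42,-0.18,0,0,0,-0.346],
    [0.445,-0.105,0,0,0,-0.346],
    [0.455,-0.025,0,0,0,-0.346],
    [0.455,0.05,0,0,0,-0.346],
    [0.44,0.13,0,0,0,-0.346],
    [0.41,0.2,0,0,0,-0.346],
  ],
  gripper=1,
)

```text
time: 1.1
tool_pos: [0.387, -0.168, 0.2312]
eef_rot: [[-0.116, 0.993, 0.0], [0.993, 0.116, -0.0], [-0.0, 0.0, -1.0]]
force: [1.0, -0.5, -1.0]
opening: -0.0002
```

Run:
```python
from h import *
plan(case2w([[0.06,0,0.17]])[0],176-.3,9)
```

```text
yaw now 96.66969265483138 turn deg [ 3.05474966e-04  1.09399167e-02 -7.90303067e+01] step mm 48.984763541350034
[0.324, 0.242, 0.057, 0.0, 0.0, -0.307],
[0.283, 0.289, 0.057, 0.0, 0.0, -0.307],
[0.236, 0.329, 0.057, 0.0, 0.0, -0.307],
[0.183, 0.361, 0.057, 0.0, 0.0, -0.307],
[0.125, 0.384, 0.057, 0.0, 0.0, -0.307],
[0.065, 0.399, 0.057, 0.0, 0.0, -0.307],
[0.004, 0.404, 0.057, 0.0, 0.0, -0.307],
[-0.058, 0.4, 0.057, 0.0, 0.0, -0.307],
[-0.119, 0.386, 0.057, 0.0, 0.0, -0.307],
```

Request:
play_rows(
  commands=[
    [0.324,0.242,0,0,0,-0.307],
    [0.283,0.289,0,0,0,-0.307],
    [0.236,0.329,0.05,0,0,-0.307],
    [0.183,0.361,0.05,0,0,-0.307],
    [0.125,0.384,0.08,0,0,-0.307],
    [0.065,0.399,0.1,0,0,-0.307],
    [0.004,0.404,0.1,0,0,-0.307],
    [-0.058,0.4,0.1,0,0,-0.307],
  ],
)

```text
time: 2.1
tool_pos: [0.5833, 0.1666, 0.1728]
eef_rot: [[-0.974, 0.225, -0.001], [0.225, 0.974, -0.0], [0.001, -0.001, -1.0]]
force: [-0.8, -0.3, -0.7]
opening: 0.0
```

```bash
cat >> h.py <<'E'
def w2case(p):
    a=CASE[2];R=np.array([[np.cos(a),-np.sin(a),0],[np.sin(a),np.cos(a),0],[0,0,1]])
    return (np.atleast_2d(p)-np.r_[CASE[:2],0])@R
E
python3 - <<'E'
from h import *
print(w2case(telemetry.get_state()["tool_pos"]))
p=case2w([[0.05,0,0.115]])[0]
plan(p,175.7,4)
for a,b in (((.05,.115),(.024,.104)),((.024,.104),(.010,.095)),((.01,.095),(-.002,.082)),((-.002,.082),(-.009,.07)),((-.009,.07),(-.009,.0605))):
    plan(case2w([[b[0],0,b[1]]])[0],175.7,1,(case2w([[a[0],0,a[1]]])[0],down(175.7)))
E
```

```text
[[ 0.04040986 -0.04460931  0.17279307]]
yaw now 167.02204729599728 turn deg [-0.0299383  -0.03389959 -8.67794335] step mm 18.40855831461882
[-0.006, 0.095, 0.12, -0.0, -0.0, -0.076],
[-0.009, 0.095, 0.12, -0.0, -0.0, -0.076],
[-0.013, 0.094, 0.12, -0.0, -0.0, -0.076],
[-0.016, 0.094, 0.12, -0.0, -0.0, -0.076],
yaw now 175.7 turn deg [0. 0. 0.] step mm 28.231188426986176
[0.217, -0.0, 0.092, 0.0, 0.0, 0.0],
yaw now 175.7 turn deg [0. 0. 0.] step mm 16.643316977093292
[0.117, -0.0, 0.075, 0.0, 0.0, 0.0],
yaw now 175.7 turn deg [0. 0. 0.] step mm 17.69180601295406
[0.1, -0.0, 0.108, 0.0, 0.0, 0.0],
yaw now 175.7 turn deg [0. 0. 0.] step mm 13.892443989449818
[0.058, -0.0, 0.1, 0.0, 0.0, 0.0],
yaw now 175.7 turn deg [0. 0. 0.] step mm 9.500000000000009
[0.0, 0.0, 0.079, 0.0, 0.0, 0.0],
```

Request:
play_rows(
  commands=[
    [-0.006,0.19,0.05,0,0,-0.152],
    [-0.03,0.19,0.11,0,0,-0.152],
    [-0.01,0,0.16,0,0,0],
    [0,0,0.16,0,0,0],
    [0,0,0,0,0,0],
  ],
)

```text
time: 2.72
tool_pos: [0.5955, 0.2088, 0.114]
eef_rot: [[-0.997, 0.08, -0.005], [0.08, 0.997, -0.001], [0.005, -0.002, -1.0]]
force: [0.9, -0.1, -0.2]
opening: -0.0
```

Request:
play_rows(
  commands=[
    [0.11,0,0.046,0,0,0],
    [0.11,0,0.046,0,0,0],
    [0.06,0,0.037,0,0,0],
    [0.06,0,0.037,0,0,0],
    [0,0,0,0,0,0],
  ],
)

```text
time: 3.35
tool_pos: [0.5554, 0.2123, 0.0959]
eef_rot: [[-0.997, 0.079, -0.001], [0.079, 0.997, -0.0], [0.001, -0.0, -1.0]]
force: [0.7, -0.1, 0.6]
opening: -0.0
```

Run:
```python
from h import *
print(w2case(telemetry.get_state()["tool_pos"]))
snap(1)
zoom("scene",1,220,180,320,250,8,"z7")
```

```text
[[ 0.00919935 -0.00109398  0.09594592]]
```

View pics/z7.png

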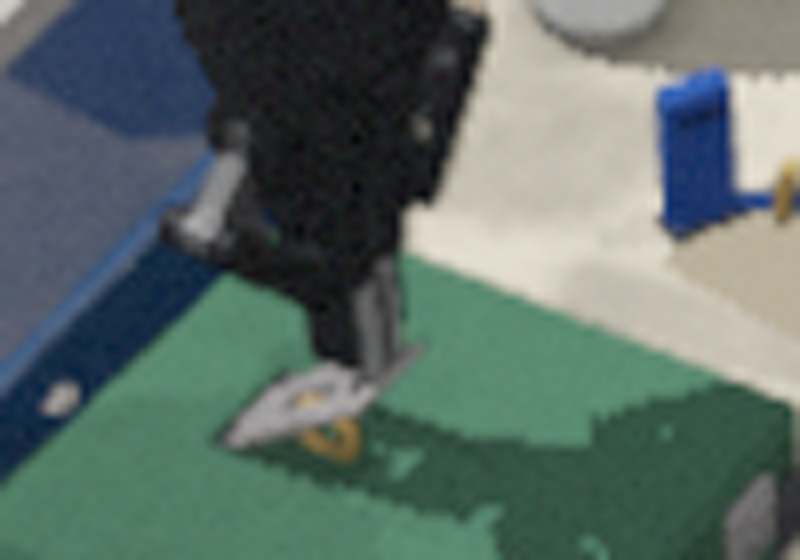

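The flap at about zoom px (320,400) has swung down partway, with the fingers on its upper face. I'll carry on down.

Request:
play_rows(
  commands=[
    [0.05,0,0.054,0,0,0],
    [0.05,0,0.054,0,0,0],
    [0.06,0,0.1,0,0,0],
    [0,0,0.04,0,0,0],
    [0,0,0.03,0,0,0],
    [0,0,0,0,0,0],
  ],
)

```text
time: 4.2
tool_pos: [0.5373, 0.2138, 0.0624]
eef_rot: [[-0.997, 0.08, -0.0], [0.08, 0.997, -0.0], [0.0, -0.0, -1.0]]
force: [0.5, -0.4, -0.7]
opening: 0.0002
```

Run:
```python
from h import *
s=telemetry.get_state();print(w2case(s["tool_pos"]),s["force"])
snap(2)
zoom("scene",2,220,180,320,250,8,"z8")
```

```text
[[-0.0089617  -0.00097176  0.06242214]] [ 0.49232966 -0.41630469 -0.6842814 ]
```

View pics/z8.png

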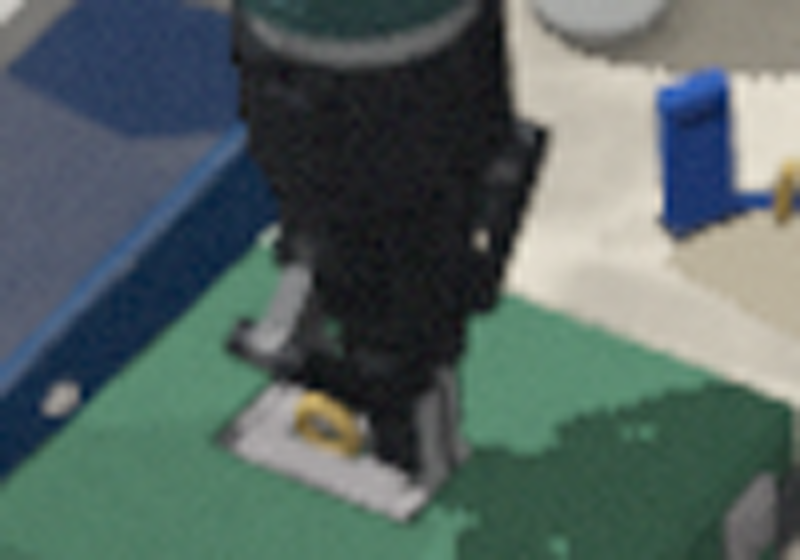

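Request:
play_rows(
  commands=[
    [0,0,0.01,0,0,0],
    [0,0,0.01,0,0,0],
    [0,0,0,0,0,0],
  ],
)

```text
time: 4.68
tool_pos: [0.5374, 0.2139, 0.0604]
eef_rot: [[-0.997, 0.08, 0.0], [0.08, 0.997, 0.0], [-0.0, 0.0, -1.0]]
force: [-0.2, 0.3, -0.2]
opening: -0.0004
```

Request:
play_rows(
  commands=[
    [0,0,0.008,0,0,0],
    [0,0,0,0,0,0],
  ],
)

```text
time: 4.92
tool_pos: [0.5374, 0.2139, 0.0599]
eef_rot: [[-0.997, 0.08, 0.0], [0.08, 0.997, 0.0], [-0.0, 0.0, -1.0]]
force: [-1.7, -0.2, 3.9]
opening: 0.0004
```

Run:
```python
from h import *
p=telemetry.get_state()["tool_pos"].copy();p[2]=0.0594
q=p+[0,0,0.08]
plan(q,175.7,3,(p,down(175.7)))
g=np.array([0.4322,-0.0764,0.12])
plan(g,183.2,7,(q,down(175.7)))
```

```text
yaw now 175.7 turn deg [0. 0. 0.] step mm 26.66666666666666
[0.0, 0.0, -0.222, 0.0, 0.0, 0.0],
[0.0, 0.0, -0.222, 0.0, 0.0, 0.0],
[0.0, 0.0, -0.222, 0.0, 0.0, 0.0],
yaw now 175.7 turn deg [ 0.   0.  -7.5] step mm 44.19519673476698
[0.099, -0.354, 0.023, 0.0, 0.0, -0.037],
[0.106, -0.352, 0.023, 0.0, 0.0, -0.037],
[0.112, -0.35, 0.023, 0.0, 0.0, -0.037],
[0.119, -0.348, 0.023, 0.0, 0.0, -0.037],
[0.125, -0.346, 0.023, 0.0, 0.0, -0.037],
[0.132, -0.343, 0.023, 0.0, 0.0, -0.037],
[0.138, -0.341, 0.023, 0.0, 0.0, -0.037],
```

Request:
play_rows(
  commands=[
    [0,0,-0.222,0,0,0],
    [0,0,-0.222,0,0,0],
    [0.02,0,-0.222,0,0,0],
  ],
)

```text
time: 5.3
tool_pos: [0.5347, 0.214, 0.1397]
eef_rot: [[-0.997, 0.08, -0.001], [0.08, 0.997, -0.0], [0.001, -0.0, -1.0]]
force: [0.1, -0.5, 0.4]
opening: 0.0002
```

Run:
```python
from h import *
snap(3)
zoom("scene",3,220,180,320,250,8,"z9")
```

```text
(no output)
```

View pics/z9.png

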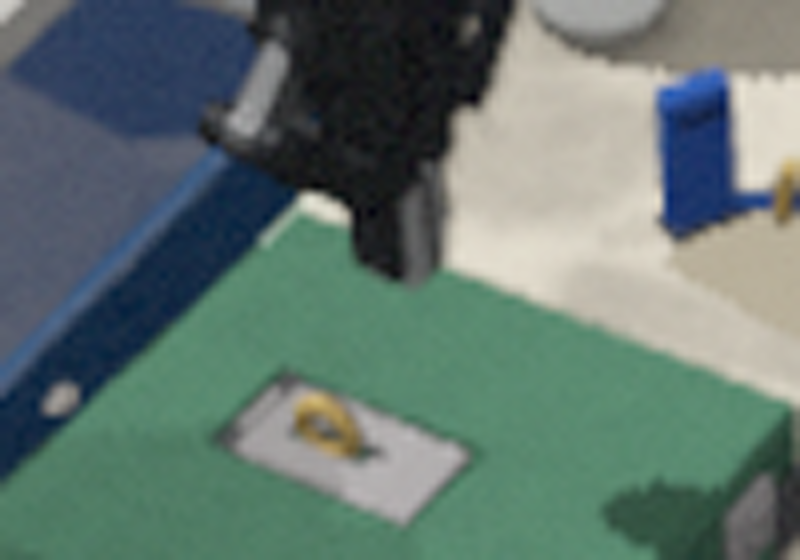

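Request:
play_rows(
  commands=[
    [0.08,-0.354,0.023,0,0,-0.037],
    [0.106,-0.352,0.023,0,0,-0.037],
    [0.112,-0.35,0.023,0,0,-0.037],
    [0.119,-0.348,0.023,0,0,-0.037],
    [0.125,-0.346,0.023,0,0,-0.037],
    [0.132,-0.343,0.023,0,0,-0.037],
    [0.138,-0.341,0.023,0,0,-0.037],
    [0,0,0,0,0,0],
  ],
  gripper=0,
)

```text
time: 6.4
tool_pos: [0.4287, -0.0778, 0.119]
eef_rot: [[-0.999, -0.045, -0.002], [-0.045, 0.999, 0.0], [0.002, 0.0, -1.0]]
force: [1.0, 0.3, 0.7]
opening: 0.0425
```

Run:
```python
from h import *
plan([0.4322,-0.0764,0.0253],183.2,6)
snap(4)
zoom("scene",4,310,140,410,215,8,"z10")
```

```text
yaw now -177.40680032026017 turn deg [ 0.00940956 -0.1289193  -0.60680988] step mm 15.625583336321316
[-0.005, 0.002, 0.13, 0.0, -0.001, -0.004],
[-0.005, 0.002, 0.13, 0.0, -0.001, -0.004],
[-0.005, 0.002, 0.13, 0.0, -0.001, -0.004],
[-0.005, 0.002, 0.13, 0.0, -0.001, -0.004],
[-0.005, 0.002, 0.13, 0.0, -0.001, -0.004],
[-0.005, 0.002, 0.13, 0.0, -0.001, -0.004],
```

View pics/z10.png

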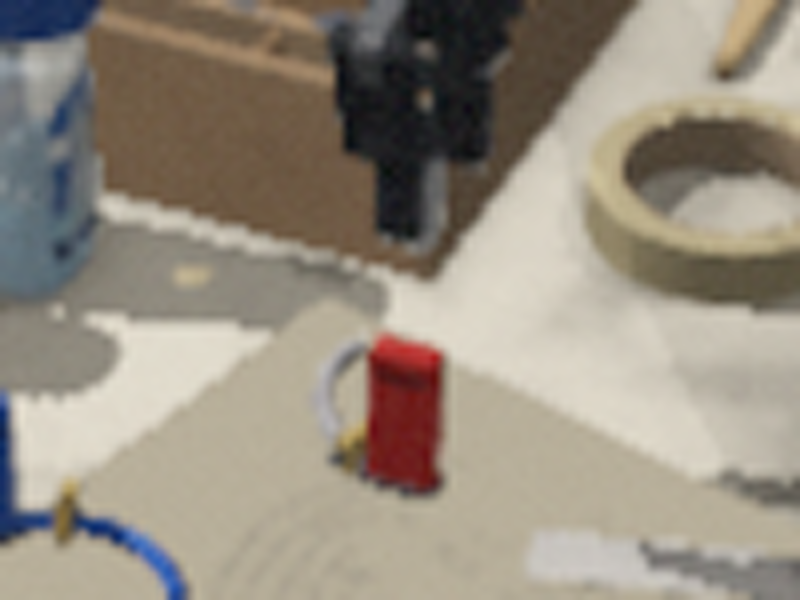

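The hasp now lies flat with the ring up through its slot. The open fingers hang above the red grip at zoom px (405,410), so I'll descend.

Request:
play_rows(
  commands=[
    [-0.03,0.01,0.06,0,-0.004,-0.02],
    [0,0,0.18,0,0,0],
    [0,0,0.18,0,0,0],
    [0,0,0.18,0,0,0],
    [0,0,0.18,0,0,0],
    [0,0,0,0,0,0],
  ],
)

```text
time: 7.25
tool_pos: [0.433, -0.0729, 0.0249]
eef_rot: [[-0.998, -0.062, -0.002], [-0.062, 0.998, 0.002], [0.002, 0.002, -1.0]]
force: [0.4, 0.2, 0.5]
opening: 0.0428
```

Run:
```python
from h import *
plan([0.4322,-0.0764,0.0253],183.2,1)
snap(5)
zoom("scene",5,310,140,410,215,8,"z11")
zoom("top",5,320,180,400,240,10,"z12")
```

```text
yaw now -176.45580977152986 turn deg [ 0.09796487 -0.10495169  0.34410029] step mm 3.573799124298801
[0.008, -0.028, -0.004, 0.003, -0.004, 0.012],
```

View pics/z11.png

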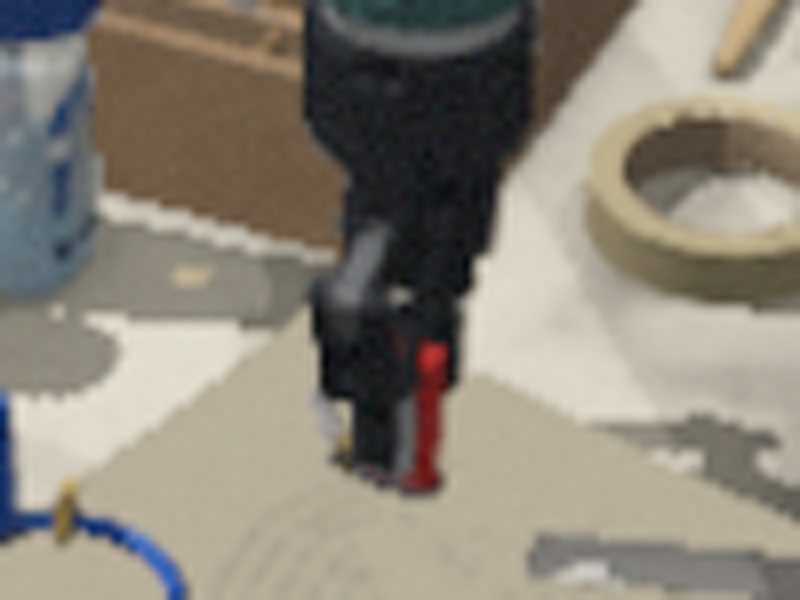

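View pics/z12.png

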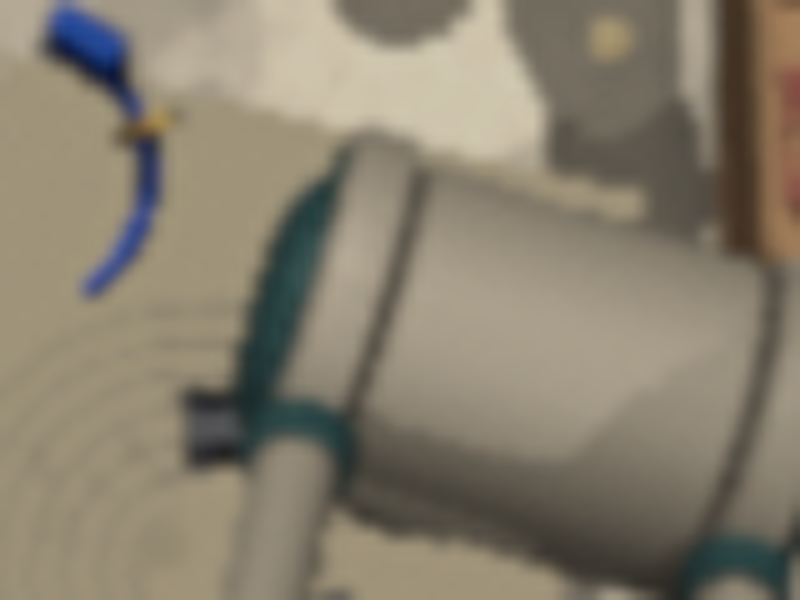

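Request:
play_rows(
  commands=[
    [0.008,-0.028,-0.004,0.003,-0.004,0.012],
    [0,0,0,0,0,0],
  ],
)

```text
time: 7.6
tool_pos: [0.4338, -0.0782, 0.0277]
eef_rot: [[-0.999, -0.054, 0.006], [-0.054, 0.999, -0.002], [-0.006, -0.002, -1.0]]
force: [0.7, -0.4, -0.1]
opening: 0.043
```

Request:
play_rows(
  commands=[
    [0,0,0,0,0,0],
    [0,0,0,0,0,0],
    [0,0,0,0,0,0],
    [0,0,0,0,0,0],
    [0,0,0,0,0,0],
  ],
  gripper=1,
  force=60,
)

```text
time: 8.22
tool_pos: [0.4334, -0.0781, 0.0273]
eef_rot: [[-0.999, -0.054, 0.004], [-0.054, 0.999, -0.002], [-0.004, -0.002, -1.0]]
force: [-1.2, -0.5, 5.4]
opening: 0.0113
```

Request:
play_rows(
  commands=[
    [0,0,-0.1,0,0,0],
    [0,0,-0.2,0,0,0],
    [0,0,-0.3,0,0,0],
    [0,0,-0.3,0,0,0],
    [0,0,0,0,0,0],
  ],
)

```text
time: 8.85
tool_pos: [0.4348, -0.0784, 0.1377]
eef_rot: [[-0.998, -0.054, 0.011], [-0.054, 0.999, -0.003], [-0.01, -0.004, -1.0]]
force: [-0.2, -0.1, -2.4]
opening: 0.0113
```

Run:
```python
from h import *
for i in range(3):
    s=telemetry.get_state();print(s["time"],s["tool_pos"],s["force"],s["qvel"].round(2),np.degrees(Rn.from_matrix(down(183.2).T@s["eef_rot"]).as_rotvec()))
    snap(6)
zoom("scene",6,310,120,410,195,8,"z13")
```

```text
8.85 [ 0.4348348  -0.07840019  0.13771365] [-0.17919027 -0.09842121 -2.35388968] [-0.15  2.16  3.72 -0.15 -1.41  0.05] [ 0.23160246 -0.59077873  0.11751059]
8.95 [ 0.43234967 -0.07757951  0.13486131] [ 0.3527375  -0.02838978 -1.57413693] [-0.06  1.2   1.56 -0.09 -0.11 -0.01] [ 0.08341876 -0.22186859  0.11743826]
9.05 [ 0.43164128 -0.07738742  0.1338124 ] [-0.57185885  0.55759412 -1.48654556] [ 0.08  0.55 -0.02  0.06  0.08  0.01] [ 0.02889913 -0.08263942  0.12312864]
```

View pics/z13.png

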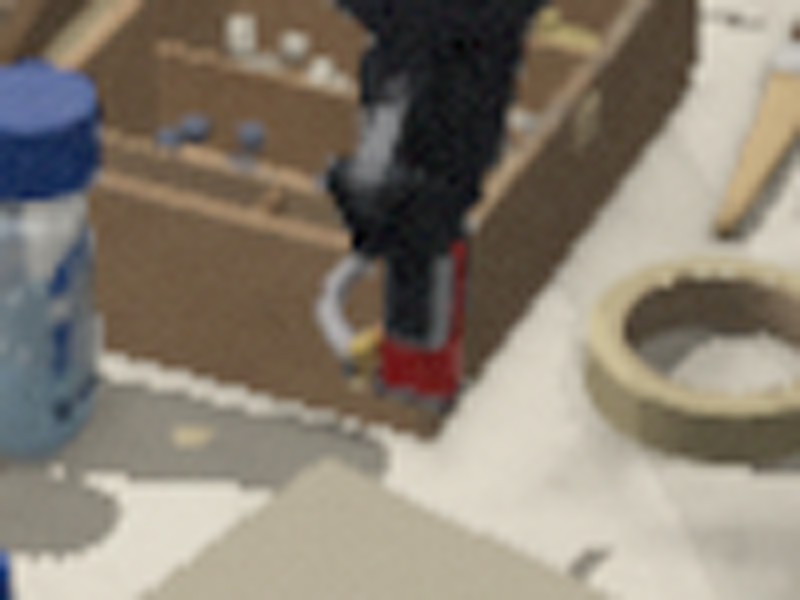

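```bash
cat >> h.py <<'E'
RING=np.array([0.5662,0.2126,0.0645]); PC=np.array([-0.0005,-0.045])  # pin centre in tool
def tcp_for(tipdeg,z,c=None):
    """TCP and yaw for pin centred on c* with tip at world angle tipdeg"""
    if c is None: c=RING[:2]-0.045*np.array([np.cos(CASE[2]),np.sin(CASE[2])])
    yaw=tipdeg+111.73+90
    R=down(yaw)[:2,:2]
    return np.r_[c-R@PC,z],yaw
def pin_now(s=None):
    s=s or telemetry.get_state();R=s["eef_rot"];c=s["tool_pos"]+R@np.r_[PC,0]
    yaw=np.degrees(np.arctan2(R[1,0],R[0,0]));return c,(yaw-201.73+180)%360-180
E
python3 - <<'E'
from h import *
s=telemetry.get_state()
print(s["tool_pos"],pin_now())
p,y=tcp_for(18,0.125);print(p,y)
plan(p,y,9)
E
```

```text
[ 0.43181914 -0.07745801  0.13372843] (array([ 0.43473152, -0.12236644,  0.133749  ]), np.float64(-18.656044434644286))
[0.49217761 0.25023774 0.125     ] 219.73000000000002
yaw now -176.9260444346443 turn deg [ -0.0486401    0.06480168 -36.65605516] step mm 37.035823995061286
[-0.072, 0.3, 0.008, -0.0, 0.0, -0.142],
[-0.093, 0.294, 0.008, -0.0, 0.0, -0.142],
[-0.114, 0.287, 0.008, -0.0, 0.0, -0.142],
[-0.134, 0.278, 0.008, -0.0, 0.0, -0.142],
[-0.153, 0.268, 0.008, -0.0, 0.0, -0.142],
[-0.172, 0.256, 0.008, -0.0, 0.0, -0.142],
[-0.19, 0.243, 0.008, -0.0, 0.0, -0.142],
[-0.207, 0.229, 0.008, -0.0, 0.0, -0.142],
[-0.222, 0.214, 0.008, -0.0, 0.0, -0.142],
```

Request:
play_rows(
  commands=[
    [-0.072,0.3,0,0,0,-0.142],
    [-0.093,0.294,0,0,0,-0.142],
    [-0.114,0.287,0,0,0,-0.142],
    [-0.134,0.278,0,0,0,-0.142],
    [-0.153,0.268,0,0,0,-0.142],
    [-0.172,0.256,0,0,0,-0.142],
    [-0.19,0.243,0,0,0,-0.142],
    [-0.207,0.229,0,0,0,-0.142],
  ],
)

```text
time: 10.15
tool_pos: [0.4861, 0.2145, 0.1335]
eef_rot: [[-0.811, -0.584, 0.002], [-0.584, 0.811, -0.002], [-0.0, -0.003, -1.0]]
force: [0.0, -0.5, -1.1]
opening: 0.011
```

Request:
play_rows(
  commands=[
    [-0.222,0.214,0.07,0,0,-0.142],
    [0,0,0,0,0,0],
    [0,0,0,0,0,0],
    [0,0,0,0,0,0],
  ],
)

```text
time: 10.65
tool_pos: [0.493, 0.2489, 0.1261]
eef_rot: [[-0.77, -0.638, 0.003], [-0.638, 0.77, -0.002], [-0.001, -0.004, -1.0]]
force: [0.2, -0.4, -0.7]
opening: 0.0115
```

Run:
```python
from h import *
snap(7)
s=telemetry.get_state();print(s["tool_pos"],s["force"],pin_now(s))
p,y=tcp_for(18,0.105);plan(p,y,1)
zoom("scene",7,210,170,310,245,8,"z14")
zoom("top",7,220,130,320,205,8,"z15")
```

```text
[0.49325479 0.24897    0.12643153] [ 0.43146448  0.52423983 -1.94296007] (array([0.52233142, 0.21462221, 0.12660266]), np.float64(17.882962829203507))
yaw now -140.38703717079653 turn deg [-0.21669207  0.11910993 -0.11726252] step mm 21.495996194300062
[0.001, 0.015, 0.179, -0.008, 0.004, -0.004],
```

View pics/z14.png

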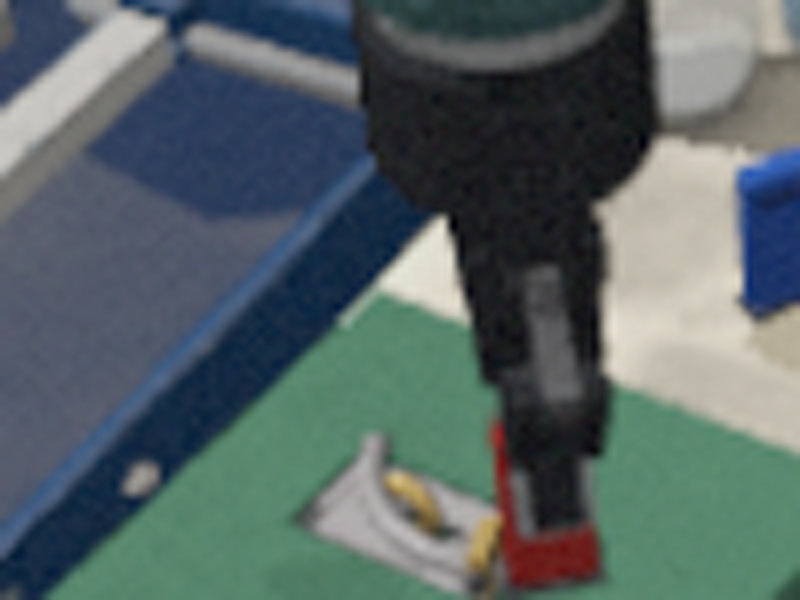

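View pics/z15.png

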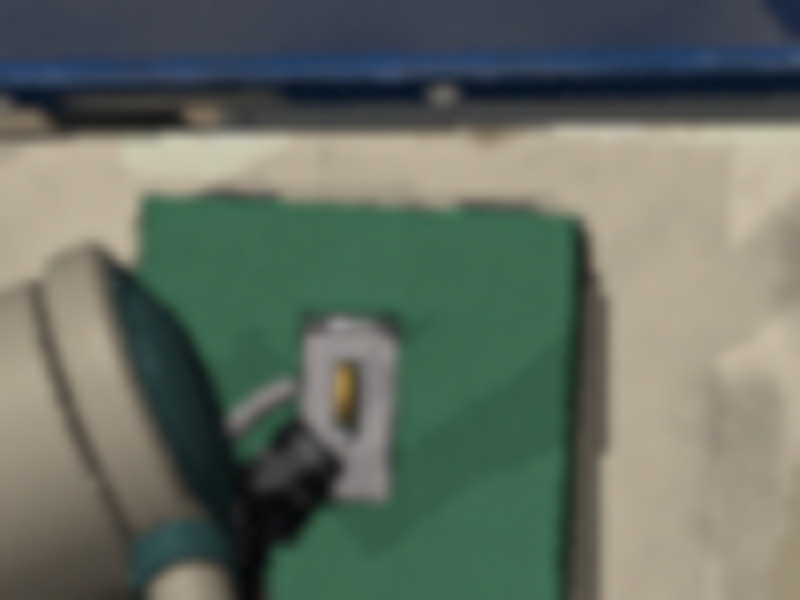

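```bash
cat >> h.py <<'E'
def overlay(k,out,dz=0.0255,boxes={"scene":(220,190,300,250),"top":(235,145,305,205)},f=9,s=None):
    s=s or telemetry.get_state();R=s["eef_rot"];ims=[]
    Rp=R@np.diag([1,1,1]);
    up=-R[:,2]
    c0=s["tool_pos"]+R@np.r_[PC,0]-up*dz
    # pin axes: grip at +tool y from centre at arc 1.95
    gy=R[:,1]; gx=-R[:,0]  # ccw tangent? 
    t=np.cross(up,gy)
    def pt(th,r,h): 
        a=th-1.95; return c0+r*(np.cos(a)*gy+np.sin(a)*t)+up*h
    ths=np.linspace(-4/45,1.95,60)
    for n in("scene","top"):
        im,_=load(n,k);x0,y0,x1,y1=boxes[n]
        b=cv2.resize(im[y0:y1,x0:x1],None,fx=f,fy=f,interpolation=cv2.INTER_CUBIC)
        def draw(P,col):
            q=((proj(n,P)-[x0,y0]+.5)*f).astype(int);cv2.polylines(b,[q.reshape(-1,1,2)],False,col,1)
        draw(np.array([pt(a,.049,.004) for a in ths[2:]]),(255,0,255));draw(np.array([pt(a,.041,.004) for a in ths[2:]]),(255,255,0))
        draw(np.array([pt(a,.045,.004) for a in ths]),(0,0,255))
        al=np.linspace(0,6.29,40)
        for r in(.006,.012):
            ca=np.array([np.cos(CASE[2]),np.sin(CASE[2]),0])
            draw(np.array([RING+r*(np.cos(a)*ca+np.sin(a)*np.array([0,0,1])) for a in al]),(255,0,0))
        ims.append(b); cv2.imwrite(f"pics/{out}_{n}.png",b)
E
python3 - <<'E'
from h import *
overlay(7,"o7")
E
```

```text
(no output)
```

View pics/o7_scene.png

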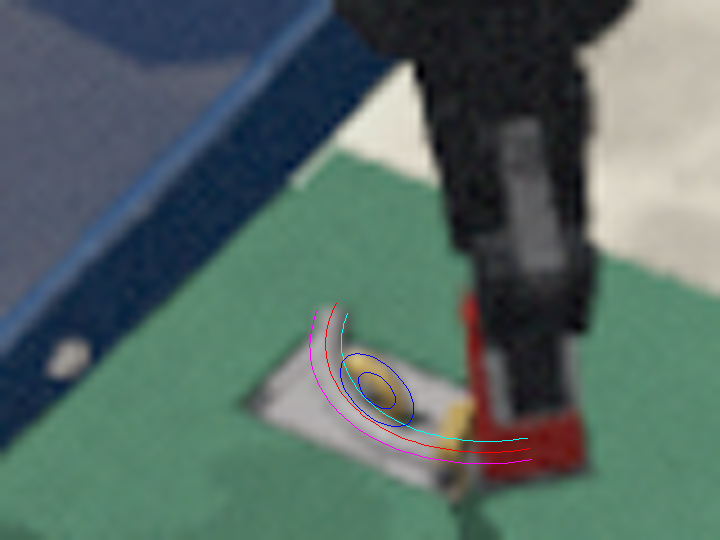

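View pics/o7_top.png

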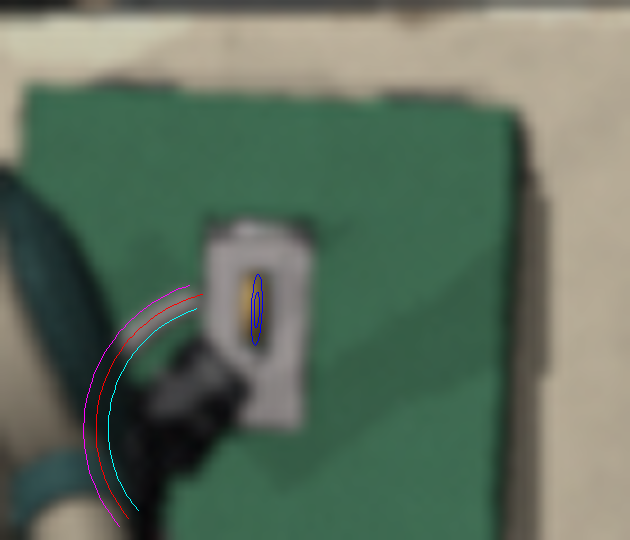

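Run:
```python
from h import *
np.set_printoptions(precision=2,suppress=True)
f=8
for n,k,(x0,y0,x1,y1) in(("scene",3,(245,218,280,250)),("top",3,(250,165,280,195)),("top",7,(250,165,280,195)),("scene",7,(250,222,268,240))):
    im,_=load(n,k);b=cv2.resize(im[y0:y1,x0:x1],None,fx=f,fy=f,interpolation=cv2.INTER_CUBIC).astype(int)
    for thr in(25,35,45):
        m=((b[...,2]-b[...,0])>thr).astype(np.uint8)
        kk,l,st,cc=cv2.connectedComponentsWithStats(m)
        if kk<2: continue
        i=1+st[1:,4].argmax();e=cv2.fitEllipse(np.argwhere(l==i)[:,::-1].astype(np.float32)) if st[i,4]>20 else None
        bb=st[i]
        print(n,k,thr,(cc[i]+.5)/f-.5+[x0,y0],"bbox c",(bb[:2]+bb[2:4]/2)/f-.5+[x0,y0],bb[2:4]/f,bb[4]/f/f)
print(proj("scene",RING),proj("top",RING))
```

```text
scene 3 25 [260.37 232.63] bbox c [260.38 232.62] [8.5  8.25] 47.46875
scene 3 35 [260.37 232.59] bbox c [260.38 232.62] [8.25 8.  ] 40.703125
scene 3 45 [260.38 232.52] bbox c [260.38 232.62] [7.75 7.75] 33.8125
top 3 25 [259.71 187.81] bbox c [259.81 187.5 ] [ 8.38 14.  ] 81.796875
top 7 25 [262.46 178.36] bbox c [262.44 178.5 ] [3.12 7.25] 18.734375
top 7 35 [262.48 178.25] bbox c [262.5  178.38] [2.75 6.5 ] 14.234375
top 7 45 [262.49 178.09] bbox c [262.44 178.19] [2.38 5.62] 10.34375
scene 7 25 [261.37 231.9 ] bbox c [260.94 232.31] [7.38 7.62] 28.078125
scene 7 35 [261.33 231.78] bbox c [260.94 232.19] [6.88 7.12] 23.15625
scene 7 45 [261.25 231.62] bbox c [260.88 232.06] [6.5  6.62] 18.84375
[[261.38 232.9 ]] [[263.03 178.94]]
```

```bash
sed -i 's/^RING=np.array(\[0.5662/RING=np.array([0.5670/' h.py
python3 - <<'E'
from h import *
p,y=tcp_for(18,0.090);plan(p,y,3)
E
```

```text
yaw now -140.38703717079653 turn deg [-0.21669207  0.11910993 -0.11726252] step mm 12.15154403489349
[-0.001, 0.004, 0.101, -0.003, 0.001, -0.001],
[-0.002, 0.003, 0.101, -0.003, 0.001, -0.001],
[-0.002, 0.003, 0.101, -0.003, 0.001, -0.001],
```

Request:
play_rows(
  commands=[
    [-0.002,0.004,0.1,0,0,0],
    [-0.002,0.004,0.1,0,0,0],
    [-0.002,0.004,0.1,0,0,0],
    [0,0,0,0,0,0],
    [0,0,0,0,0,0],
    [0,0,0,0,0,0],
    [0,0,0,0,0,0],
  ],
)

```text
time: 11.62
tool_pos: [0.4934, 0.2515, 0.0907]
eef_rot: [[-0.769, -0.639, 0.005], [-0.639, 0.769, -0.001], [-0.003, -0.004, -1.0]]
force: [-0.0, -0.1, -1.5]
opening: 0.0114
```

Run:
```python
from h import *
np.set_printoptions(precision=4,suppress=True)
snap(8)
s=telemetry.get_state();print(s["tool_pos"],s["force"],s["wrist_torque"],s["qvel"],pin_now(s),np.degrees(Rn.from_matrix(down(219.73).T@s["eef_rot"]).as_rotvec()))
overlay(8,"o8")
```

```text
[0.4933 0.2515 0.0906] [-1.0272 -0.3408 -0.8215] [ 0.0352  0.0444 -0.0119] [-0.0666  0.0248  0.0768  0.0682 -0.032   0.0067] (array([0.5224, 0.2172, 0.0908]), np.float64(17.961212149251082)) [ 0.2225 -0.1655  0.0391]
```

View pics/o8_scene.png

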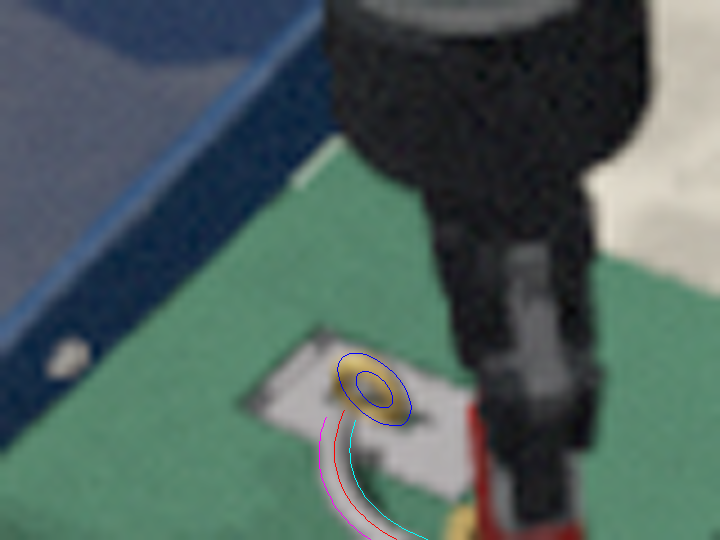

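View pics/o8_top.png

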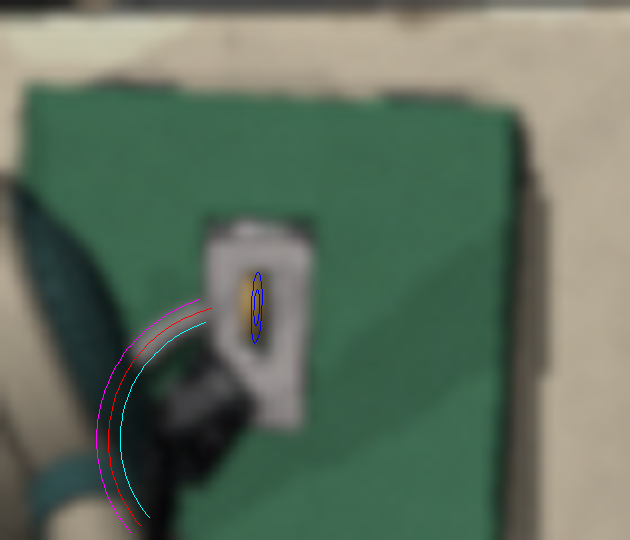

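```bash
sed -i 's/^RING=np.array(\[0.5670,0.2126/RING=np.array([0.5670,0.2136/' h.py
python3 - <<'E'
from h import *
p,y=tcp_for(18,0.0865);plan(p,y,2)
E
```

```text
yaw now -140.30878785074896 turn deg [-0.22250408  0.16553209 -0.03910926] step mm 2.0777931307281143
[0.002, 0.0, 0.017, -0.004, 0.003, -0.001],
[0.002, 0.0, 0.017, -0.004, 0.003, -0.001],
```

Request:
play_rows(
  commands=[
    [0.002,0,0.017,-0.004,0.003,0],
    [0.002,0,0.017,-0.004,0.003,0],
    [0,0,0,0,0,0],
    [0,0,0,0,0,0],
    [0,0,0,0,0,0],
  ],
)

```text
time: 12.35
tool_pos: [0.4928, 0.2512, 0.0874]
eef_rot: [[-0.77, -0.639, -0.0], [-0.639, 0.77, 0.0], [-0.0, 0.0, -1.0]]
force: [-1.6, -0.2, 6.5]
opening: 0.0111
```

Request:
play_rows(
  commands=[
    [0,0,0.005,0,0,0],
    [0,0,0,0,0,0],
    [0,0,0,0,0,0],
  ],
)

```text
time: 12.72
tool_pos: [0.4928, 0.2512, 0.0873]
eef_rot: [[-0.77, -0.639, 0.0], [-0.639, 0.77, 0.0], [-0.0, 0.0, -1.0]]
force: [-3.3, -0.9, 9.4]
opening: 0.0108
```

```bash
sed -i 's/dz=0.0255/dz=0.0274/' h.py
cat >> h.py <<'E'
def arc(t0,t1,n,corr=(0,0,0)):
    """rows swinging pin from tip angle t0 to t1 about its centre; corr = world shift m spread over rows"""
    for i in range(n):
        a=t0+(t1-t0)*i/n;b=t0+(t1-t0)*(i+1)/n
        pa,ya=tcp_for(a,0);pb,yb=tcp_for(b,0);R=down(ya)
        v=R.T@(pb-pa+np.array(corr)/n)/0.12
        print([round(float(x),4) for x in np.r_[v,0,0,np.radians(a-b)/0.5]],end=",\n")
E
python3 - <<'E'
from h import *
arc(18,8,3)
E
```

```text
[-0.0218, -0.0004, 0.0, 0.0, 0.0, 0.1164],
[-0.0218, -0.0004, 0.0, 0.0, 0.0, 0.1164],
[-0.0218, -0.0004, 0.0, 0.0, 0.0, 0.1164],
```

Request:
play_rows(
  commands=[
    [0,0,-0.0125,0,0,0],
    [0,0,0,0,0,0],
    [0,0,0,0,0,0],
  ],
)

```text
time: 13.1
tool_pos: [0.4929, 0.2511, 0.0874]
eef_rot: [[-0.77, -0.639, -0.0], [-0.639, 0.77, -0.0], [0.0, 0.0, -1.0]]
force: [-0.9, -0.7, 4.5]
opening: 0.0116
```

Request:
play_rows(
  commands=[
    [0,0,-0.007,0,0,0],
    [-0.0218,-0.0004,0,0,0,0.1164],
    [-0.0218,-0.0004,0,0,0,0.1164],
    [-0.0218,-0.0004,0,0,0,0.1164],
    [0,0,0,0,0,0],
    [0,0,0,0,0,0],
    [0,0,0,0,0,0],
  ],
)

```text
time: 13.98
tool_pos: [0.4988, 0.2554, 0.0877]
eef_rot: [[-0.869, -0.496, -0.002], [-0.496, 0.869, -0.0], [0.002, 0.0, -1.0]]
force: [-0.7, -0.7, -0.4]
opening: 0.0112
```

Run:
```python
from h import *
np.set_printoptions(precision=4,suppress=True)
snap(9)
s=telemetry.get_state();print(s["tool_pos"],s["force"],s["wrist_torque"],pin_now(s),RING[:2]-0.045*np.array([np.cos(CASE[2]),np.sin(CASE[2])]))
overlay(9,"o9")
```

```text
[0.4989 0.2555 0.0878] [-0.0966  0.5377 -0.3174] [ 0.0055  0.0251 -0.0068] (array([0.5216, 0.2166, 0.0878]), np.float64(7.965730943443816)) [0.5221 0.2169]
```

View pics/o9_scene.png

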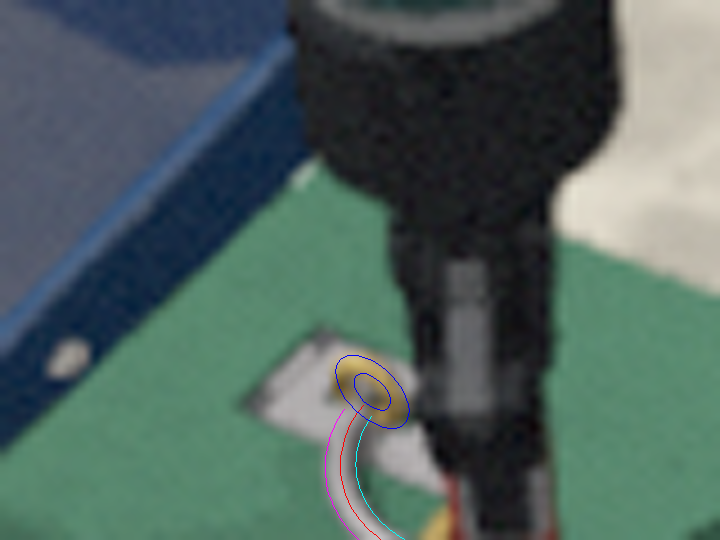

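View pics/o9_top.png

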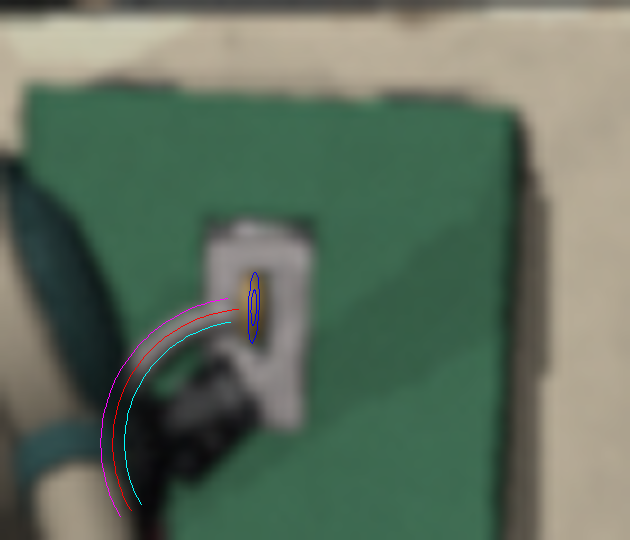

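Run:
```python
from h import *
arc(8,4,4,(0.0005,0.0003,0))
arc(4,3,1)
```

```text
[-0.0078, 0.0, 0.0, 0.0, 0.0, 0.0349],
[-0.0078, 0.0001, 0.0, 0.0, 0.0, 0.0349],
[-0.0078, 0.0001, 0.0, 0.0, 0.0, 0.0349],
[-0.0078, 0.0001, 0.0, 0.0, 0.0, 0.0349],
[-0.0065, 0.0, 0.0, 0.0, 0.0, 0.0349],
```

Request:
play_rows(
  commands=[
    [-0.0078,0.0001,0,0,0,0.0349],
    [-0.0078,0.0001,0,0,0,0.0349],
    [-0.0078,0.0001,0,0,0,0.0349],
    [-0.0078,0.0001,0,0,0,0.0349],
    [0,0,0,0,0,0],
  ],
)

```text
time: 14.7
tool_pos: [0.5025, 0.2575, 0.0879]
eef_rot: [[-0.901, -0.433, -0.001], [-0.433, 0.901, -0.0], [0.001, 0.0, -1.0]]
force: [-0.3, 0.3, -1.4]
opening: 0.0111
```

Request:
play_rows(
  commands=[
    [-0.0065,0,0,0,0,0.0349],
    [-0.0065,0,0,0,0,0.0349],
    [0,0,0,0,0,0],
  ],
)

```text
time: 15.08
tool_pos: [0.5039, 0.2581, 0.088]
eef_rot: [[-0.916, -0.402, -0.001], [-0.402, 0.916, -0.0], [0.001, 0.0, -1.0]]
force: [-0.0, -0.0, -0.9]
opening: 0.0112
```

Request:
play_rows(
  commands=[
    [-0.0065,0,0,0,0,0.0349],
    [0,0,0,0,0,0],
  ],
)

```text
time: 15.32
tool_pos: [0.5046, 0.2584, 0.088]
eef_rot: [[-0.923, -0.386, -0.001], [-0.386, 0.923, -0.0], [0.001, 0.0, -1.0]]
force: [-0.0, -0.5, -0.5]
opening: 0.0111
```

Request:
play_rows(
  commands=[
    [-0.0065,0,0,0,0,0.0349],
    [0,0,0,0,0,0],
  ],
)

```text
time: 15.58
tool_pos: [0.5053, 0.2587, 0.088]
eef_rot: [[-0.929, -0.369, -0.001], [-0.369, 0.929, -0.0], [0.001, 0.0, -1.0]]
force: [-0.6, -1.0, -1.0]
opening: 0.0115
```

Run:
```python
from h import *
np.set_printoptions(precision=4,suppress=True)
s=telemetry.get_state();print(s["tool_pos"],s["force"],s["wrist_torque"],pin_now(s),RING[:2]-0.045*np.array([np.cos(CASE[2]),np.sin(CASE[2])]))
```

```text
[0.5053 0.2587 0.088 ] [-0.5646 -1.0242 -1.0296] [-0.023   0.0308 -0.029 ] (array([0.5224, 0.2171, 0.088 ]), np.float64(-0.05863274265942664)) [0.5221 0.2169]
```

Request:
play_rows(
  commands=[
    [-0.0065,0,0,0,0,0.0349],
    [-0.0065,0,0,0,0,0.0349],
    [0,0,0,0,0,0],
  ],
)

```text
time: 15.95
tool_pos: [0.5068, 0.2593, 0.088]
eef_rot: [[-0.942, -0.337, -0.001], [-0.337, 0.942, -0.0], [0.001, 0.0, -1.0]]
force: [0.1, -0.6, 0.0]
opening: 0.0112
```

Request:
play_rows(
  commands=[
    [-0.0065,0,0,0,0,0.0349],
    [-0.0065,0,0,0,0,0.0349],
    [0,0,0,0,0,0],
  ],
)

```text
time: 16.32
tool_pos: [0.5083, 0.2598, 0.088]
eef_rot: [[-0.953, -0.304, -0.001], [-0.304, 0.953, -0.0], [0.001, 0.0, -1.0]]
force: [0.3, 0.8, 0.0]
opening: 0.0116
```

Request:
play_rows(
  commands=[
    [-0.0065,0,0,0,0,0.0349],
    [-0.0065,0,0,0,0,0.0349],
    [0,0,0,0,0,0],
  ],
)

```text
time: 16.7
tool_pos: [0.5098, 0.2603, 0.0879]
eef_rot: [[-0.963, -0.27, -0.001], [-0.27, 0.963, -0.0], [0.001, 0.0, -1.0]]
force: [0.5, 0.1, -1.7]
opening: 0.0114
```

Run:
```python
from h import *
np.set_printoptions(precision=4,suppress=True)
snap(10)
s=telemetry.get_state();print(s["tool_pos"],s["force"],s["wrist_torque"],pin_now(s),RING[:2]-0.045*np.array([np.cos(CASE[2]),np.sin(CASE[2])]))
overlay(10,"o10")
zoom("scene",10,240,215,300,260,12,"z20")
```

```text
[0.5097 0.2602 0.0879] [ 0.4004 -0.8412 -0.3231] [-0.0229  0.0327 -0.0506] (array([0.5223, 0.217 , 0.0879]), np.float64(-6.040381823779512)) [0.5221 0.2169]
```

View pics/z20.png

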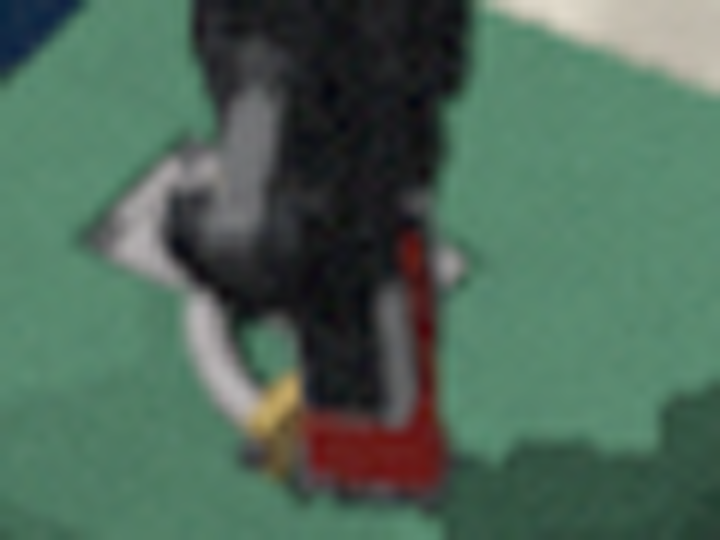

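View pics/o10_top.png

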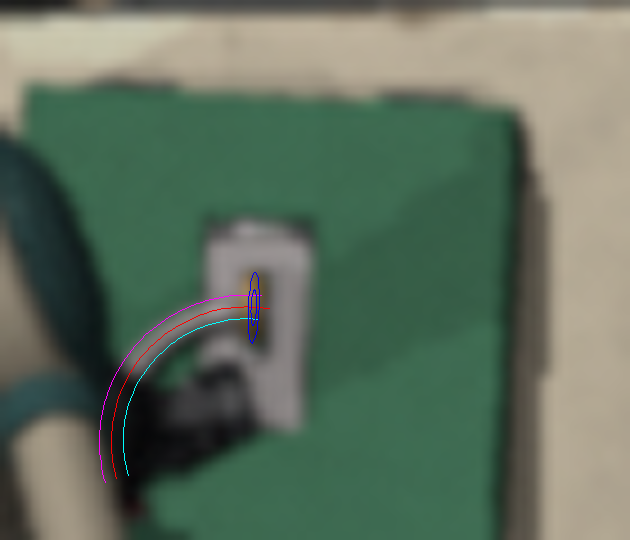

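Run:
```python
from h import *
arc(-6,-8,1)
```

```text
[-0.0131, -0.0001, 0.0, 0.0, 0.0, 0.0698],
```

Request:
play_rows(
  commands=[
    [-0.013,-0.0001,0,0,0,0.0698],
    [-0.013,-0.0001,0,0,0,0.0698],
    [-0.013,-0.0001,0,0,0,0.0698],
    [0,0,0,0,0,0],
  ],
)

```text
time: 17.3
tool_pos: [0.5144, 0.2613, 0.088]
eef_rot: [[-0.986, -0.168, -0.001], [-0.168, 0.986, -0.0], [0.001, -0.0, -1.0]]
force: [0.3, -0.4, -1.6]
opening: 0.0112
```

Request:
play_rows(
  commands=[
    [-0.013,-0.0001,0,0,0,0.0698],
    [-0.013,-0.0001,0,0,0,0.0698],
    [-0.013,-0.0001,0,0,0,0.0698],
    [0,0,0,0,0,0],
  ],
)

```text
time: 17.8
tool_pos: [0.5191, 0.2619, 0.088]
eef_rot: [[-0.998, -0.064, -0.001], [-0.064, 0.998, -0.0], [0.001, -0.0, -1.0]]
force: [-0.3, -0.2, -0.3]
opening: 0.0111
```

Run:
```python
from h import *
np.set_printoptions(precision=4,suppress=True)
snap(11)
s=telemetry.get_state();print(s["tool_pos"],s["force"],s["wrist_torque"],pin_now(s),RING[:2]-0.045*np.array([np.cos(CASE[2]),np.sin(CASE[2])]))
overlay(11,"o11")
zoom("scene",11,240,215,300,260,12,"z21")
```

```text
[0.5189 0.2618 0.0879] [-0.9003  0.189  -1.0212] [-0.0068  0.041   0.0146] (array([0.5223, 0.217 , 0.0879]), np.float64(-18.04266819561775)) [0.5221 0.2169]
```

View pics/z21.png

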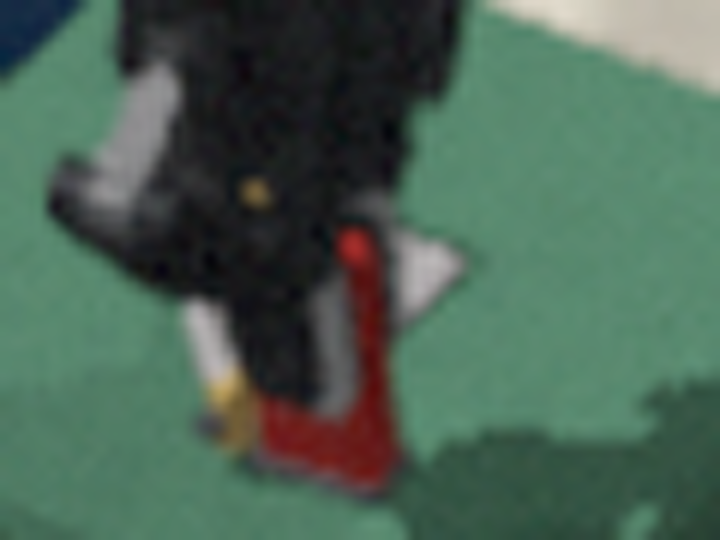

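View pics/o11_top.png

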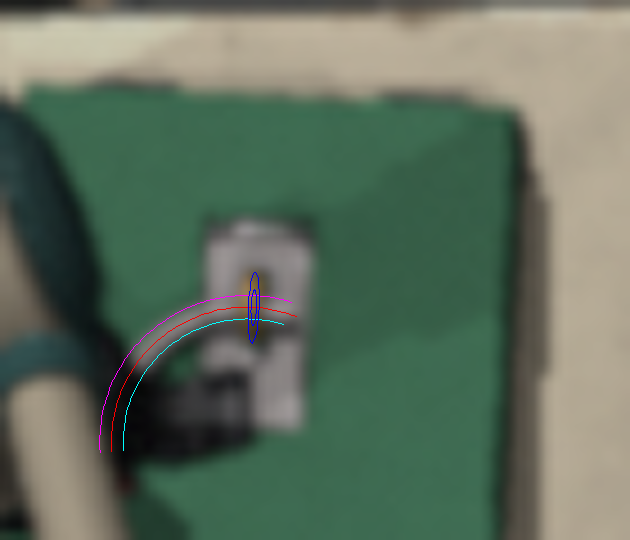

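The tip has come out past the ring and there is no side force, so it is threaded. I'll keep swinging.

Request:
play_rows(
  commands=[
    [-0.0196,-0.0005,0,0,0,0.1047],
    [-0.0196,-0.0005,0,0,0,0.1047],
    [-0.0196,-0.0005,0,0,0,0.1047],
    [-0.0196,-0.0005,0,0,0,0.1047],
    [0,0,0,0,0,0],
  ],
)

```text
time: 18.52
tool_pos: [0.5283, 0.2615, 0.0879]
eef_rot: [[-0.99, 0.144, -0.001], [0.144, 0.99, -0.0], [0.001, -0.0, -1.0]]
force: [-0.3, 0.7, -1.5]
opening: 0.0113
```

Request:
play_rows(
  commands=[
    [-0.0196,-0.0005,0,0,0,0.1047],
    [-0.0196,-0.0005,0,0,0,0.1047],
    [-0.0196,-0.0005,0,0,0,0.1047],
    [-0.0196,-0.0005,0,0,0,0.1047],
    [0,0,0,0,0,0],
  ],
)

```text
time: 19.15
tool_pos: [0.5373, 0.2592, 0.0879]
eef_rot: [[-0.938, 0.346, -0.001], [0.346, 0.938, -0.0], [0.001, -0.0, -1.0]]
force: [-0.1, 0.7, -0.4]
opening: 0.0112
```

Run:
```python
from h import *
np.set_printoptions(precision=4,suppress=True)
snap(12)
s=telemetry.get_state();print(s["tool_pos"],s["force"],s["wrist_torque"],pin_now(s),RING[:2]-0.045*np.array([np.cos(CASE[2]),np.sin(CASE[2])]))
overlay(12,"o12")
```

```text
[0.5372 0.2592 0.0879] [ 1.3289 -0.3516 -1.6442] [ 0.0155  0.0548 -0.0255] (array([0.5221, 0.2168, 0.0879]), np.float64(-41.96773597474814)) [0.5221 0.2169]
```

View pics/o12_scene.png

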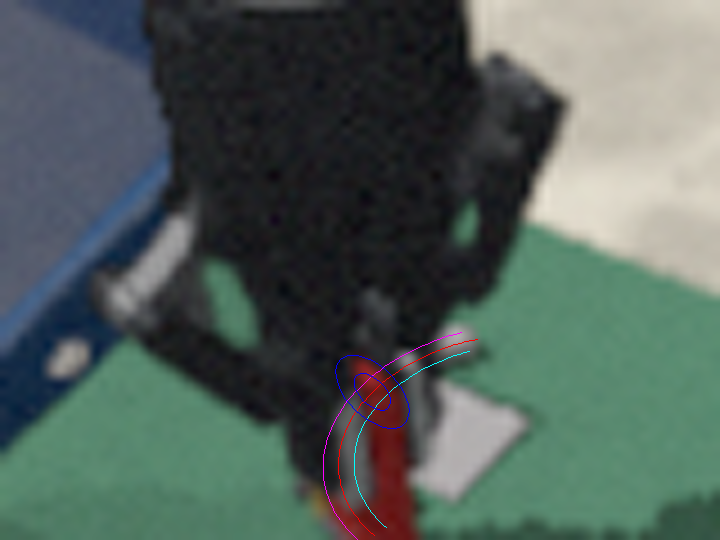

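View pics/o12_top.png

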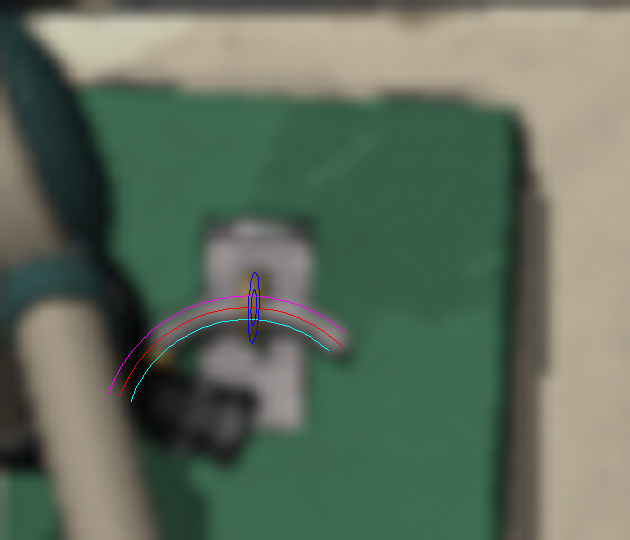

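Request:
play_rows(
  commands=[
    [-0.0196,-0.0005,0,0,0,0.1047],
    [-0.0196,-0.0005,0,0,0,0.1047],
    [-0.0196,-0.0005,0,0,0,0.1047],
    [-0.0196,-0.0005,0,0,0,0.1047],
    [0,0,0,0,0,0],
  ],
)

```text
time: 19.88
tool_pos: [0.5458, 0.255, 0.0879]
eef_rot: [[-0.846, 0.533, -0.001], [0.533, 0.846, -0.0], [0.001, -0.001, -1.0]]
force: [0.5, -0.6, -1.0]
opening: 0.0113
```

Request:
play_rows(
  commands=[
    [-0.013,-0.0001,0,0,0,0.0698],
    [-0.013,-0.0001,0,0,0,0.0698],
    [-0.013,-0.0001,0,0,0,0.0698],
    [-0.013,-0.0001,0,0,0,0.0698],
    [0,0,0,0,0,0],
    [0,0,0,0,0,0],
  ],
)

```text
time: 20.62
tool_pos: [0.5508, 0.2514, 0.0879]
eef_rot: [[-0.763, 0.647, -0.001], [0.647, 0.763, -0.0], [0.001, -0.001, -1.0]]
force: [-0.6, -0.4, -1.5]
opening: 0.0111
```

Run:
```python
from h import *
np.set_printoptions(precision=4,suppress=True)
snap(13)
s=telemetry.get_state();print(s["tool_pos"],s["force"],s["wrist_torque"],pin_now(s),RING[:2]-0.045*np.array([np.cos(CASE[2]),np.sin(CASE[2])]))
overlay(13,"o13")
```

```text
[0.5508 0.2514 0.0879] [ 0.2084 -0.5846 -1.2418] [-0.0086  0.058   0.0289] (array([0.5221, 0.2168, 0.088 ]), np.float64(-62.02768972921285)) [0.5221 0.2169]
```

View pics/o13_top.png

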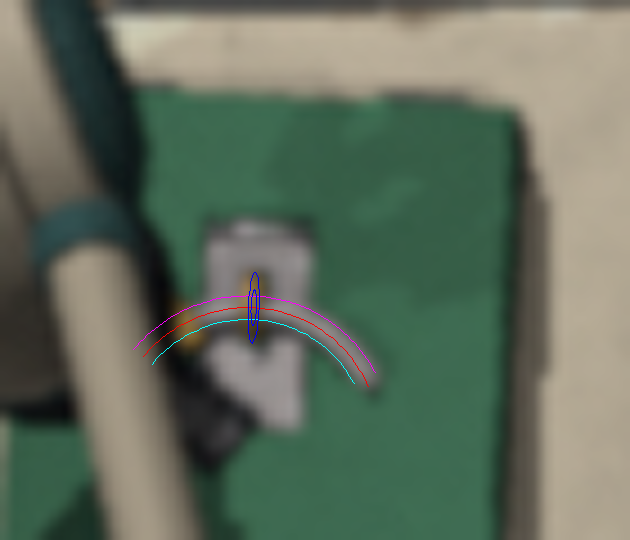

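View pics/o13_scene.png

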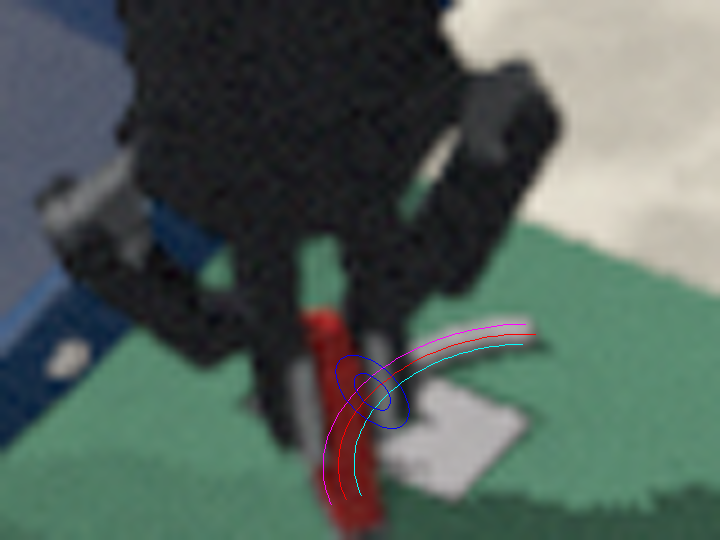

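Request:
play_rows(
  commands=[
    [-0.0098,-0.0001,0,0,0,0.0524],
    [-0.0098,-0.0001,0,0,0,0.0524],
    [-0.0098,-0.0001,0,0,0,0.0524],
    [-0.0098,-0.0001,0,0,0,0.0524],
    [0,0,0,0,0,0],
  ],
)

```text
time: 21.35
tool_pos: [0.5544, 0.2481, 0.0879]
eef_rot: [[-0.69, 0.723, -0.001], [0.723, 0.69, -0.0], [0.0, -0.001, -1.0]]
force: [0.0, -0.0, -0.5]
opening: 0.011
```

Request:
play_rows(
  commands=[
    [-0.0098,-0.0001,0,0,0,0.0524],
    [-0.0098,-0.0001,0,0,0,0.0524],
    [0,0,0,0,0,0],
    [0,0,0,0,0,0],
  ],
)

```text
time: 21.85
tool_pos: [0.5559, 0.2465, 0.0879]
eef_rot: [[-0.652, 0.758, -0.001], [0.758, 0.652, -0.0], [0.0, -0.001, -1.0]]
force: [0.1, 0.1, -0.8]
opening: 0.011
```

Request:
play_rows(
  commands=[
    [-0.0065,0,0,0,0,0.0349],
    [-0.0065,0,0,0,0,0.0349],
    [0,0,0,0,0,0],
  ],
)

```text
time: 22.22
tool_pos: [0.5569, 0.2452, 0.088]
eef_rot: [[-0.625, 0.781, -0.001], [0.781, 0.625, -0.0], [0.0, -0.001, -1.0]]
force: [0.1, 0.6, -0.9]
opening: 0.0109
```

Request:
play_rows(
  commands=[
    [-0.0065,0,0,0,0,0.0349],
    [-0.0065,0,0,0,0,0.0349],
    [0,0,0,0,0,0],
  ],
)

```text
time: 22.6
tool_pos: [0.5579, 0.244, 0.0879]
eef_rot: [[-0.597, 0.802, -0.001], [0.802, 0.597, -0.0], [0.0, -0.001, -1.0]]
force: [0.3, -0.8, -2.3]
opening: 0.0111
```

Request:
play_rows(
  commands=[
    [-0.0065,0,0,0,0,0.0349],
    [0,0,0,0,0,0],
  ],
)

```text
time: 22.85
tool_pos: [0.5583, 0.2434, 0.0879]
eef_rot: [[-0.583, 0.812, -0.001], [0.812, 0.583, -0.0], [0.0, -0.001, -1.0]]
force: [0.1, -0.2, -0.3]
opening: 0.011
```

Request:
play_rows(
  commands=[
    [-0.0065,0,0,0,0,0.0349],
    [0,0,0,0,0,0],
  ],
)

```text
time: 23.1
tool_pos: [0.5588, 0.2427, 0.0879]
eef_rot: [[-0.569, 0.822, -0.001], [0.822, 0.569, -0.0], [0.0, -0.001, -1.0]]
force: [-0.1, -0.6, -1.2]
opening: 0.0111
```

Run:
```python
from h import *
np.set_printoptions(precision=4,suppress=True)
snap(14)
s=telemetry.get_state();print(s["tool_pos"],s["force"],s["wrist_torque"],pin_now(s),RING[:2]-0.045*np.array([np.cos(CASE[2]),np.sin(CASE[2])]))
overlay(14,"o14")
```

```text
[0.5588 0.2428 0.0879] [ 0.8036  0.4249 -0.9637] [-0.0324  0.0517 -0.009 ] (array([0.522 , 0.2167, 0.088 ]), np.float64(-77.03865180604092)) [0.5221 0.2169]
```

View pics/o14_top.png

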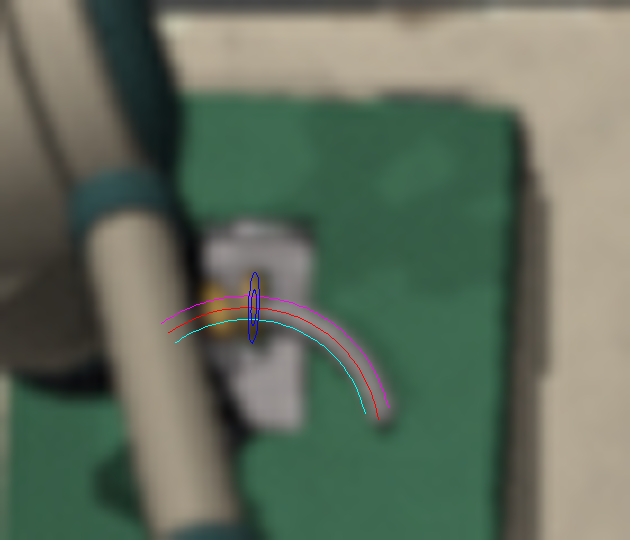

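Request:
play_rows(
  commands=[
    [-0.0065,0,0,0,0,0.0349],
    [-0.0065,0,0,0,0,0.0349],
    [0,0,0,0,0,0],
  ],
)

```text
time: 23.58
tool_pos: [0.5597, 0.2414, 0.0879]
eef_rot: [[-0.54, 0.842, -0.001], [0.842, 0.54, -0.0], [0.0, -0.001, -1.0]]
force: [-0.0, 0.3, -0.5]
opening: 0.0108
```

Request:
play_rows(
  commands=[
    [-0.0065,0,0,0,0,0.0349],
    [0,0,0,0,0,0],
  ],
)

```text
time: 23.82
tool_pos: [0.5601, 0.2408, 0.0879]
eef_rot: [[-0.525, 0.851, -0.001], [0.851, 0.525, -0.0], [0.0, -0.001, -1.0]]
force: [-0.2, 0.1, -0.7]
opening: 0.0115
```

Request:
play_rows(
  commands=[
    [-0.0065,0,0,0,0,0.0349],
    [0,0,0,0,0,0],
  ],
)

```text
time: 24.08
tool_pos: [0.5605, 0.2406, 0.088]
eef_rot: [[-0.51, 0.86, -0.001], [0.86, 0.51, 0.001], [0.001, -0.0, -1.0]]
force: [-0.3, 1.2, -1.3]
opening: 0.0112
```

Request:
play_rows(
  commands=[
    [-0.0033,0,0,0,0,0.0175],
    [0,0,0,0,0,0],
  ],
)

```text
time: 24.32
tool_pos: [0.5607, 0.2404, 0.088]
eef_rot: [[-0.503, 0.865, -0.001], [0.865, 0.503, 0.001], [0.001, -0.0, -1.0]]
force: [-0.6, 3.2, -1.5]
opening: 0.0111
```

Run:
```python
from h import *
np.set_printoptions(precision=4,suppress=True)
s=telemetry.get_state();print(s["tool_pos"],s["force"],s["wrist_torque"],pin_now(s),RING[:2]-0.045*np.array([np.cos(CASE[2]),np.sin(CASE[2])]))
```

```text
[0.5607 0.2404 0.088 ] [-0.5934  3.2308 -1.5288] [ 0.6586  0.05   -0.0113] (array([0.522 , 0.2174, 0.088 ]), np.float64(-81.55817106062334)) [0.5221 0.2169]
```

Request:
play_rows(
  commands=[
    [-0.0033,0,0,0,0,0.0175],
    [0,0,0,0,0,0],
  ],
)

```text
time: 24.58
tool_pos: [0.5609, 0.2403, 0.088]
eef_rot: [[-0.495, 0.869, -0.001], [0.869, 0.495, 0.001], [0.001, 0.0, -1.0]]
force: [-1.3, 5.4, -1.9]
opening: 0.0111
```

Request:
play_rows(
  commands=[
    [-0.0033,0,0,0,0,0.0175],
    [0,0,0,0,0,0],
  ],
)

```text
time: 24.82
tool_pos: [0.5611, 0.2402, 0.088]
eef_rot: [[-0.487, 0.873, -0.001], [0.873, 0.487, 0.002], [0.002, 0.0, -1.0]]
force: [-1.1, 6.1, -1.7]
opening: 0.0114
```

Request:
play_rows(
  commands=[
    [-0.0033,0,0,0,0,0.0175],
    [0,0,0,0,0,0],
    [0,0,0,0,0,0],
  ],
)

```text
time: 25.2
tool_pos: [0.5613, 0.2402, 0.0881]
eef_rot: [[-0.479, 0.878, -0.0], [0.878, 0.479, 0.002], [0.002, 0.001, -1.0]]
force: [-0.1, 6.2, -1.1]
opening: 0.0112
```

Run:
```python
from h import *
np.set_printoptions(precision=4,suppress=True)
snap(15)
s=telemetry.get_state();print(s["tool_pos"],s["force"],s["wrist_torque"],pin_now(s))
overlay(15,"o15")
```

```text
[0.5613 0.2402 0.0881] [ 0.12    5.8183 -1.0795] [ 1.3756  0.1    -0.014 ] (array([0.5221, 0.2182, 0.088 ]), np.float64(-83.0802015540588))
```

View pics/o15_top.png

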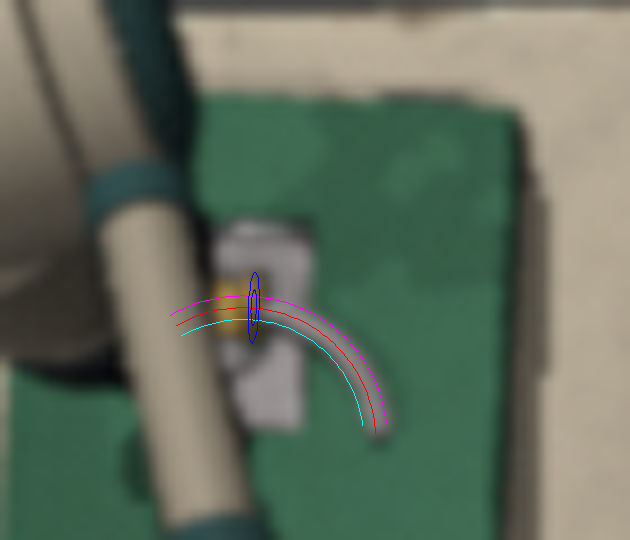

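View pics/o15_scene.png

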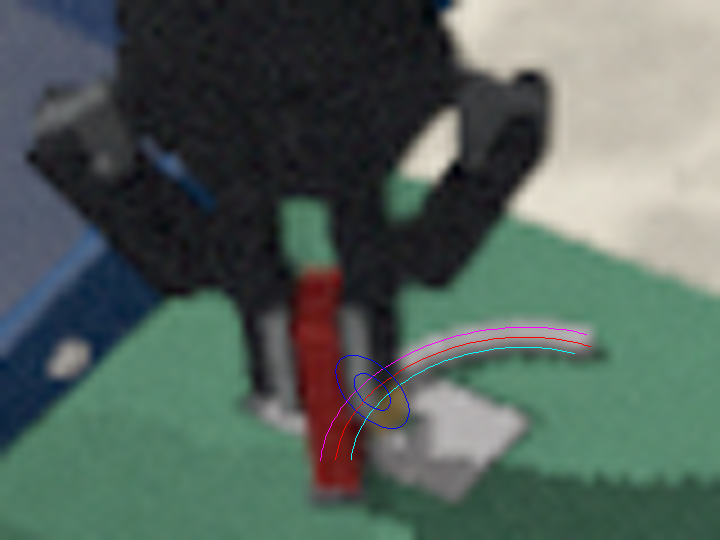

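Request:
play_rows(
  commands=[
    [-0.003,-0.0016,0,0,0,0],
    [0,0,0,0,0,0],
  ],
)

```text
time: 25.55
tool_pos: [0.5613, 0.2401, 0.0881]
eef_rot: [[-0.479, 0.878, -0.0], [0.878, 0.479, 0.003], [0.003, 0.001, -1.0]]
force: [-1.1, 7.2, -0.8]
opening: 0.0107
```

Request:
play_rows(
  commands=[
    [0,0,0,0,0,0],
  ],
)

```text
time: 25.68
tool_pos: [0.5613, 0.2401, 0.0881]
eef_rot: [[-0.479, 0.878, -0.0], [0.878, 0.479, 0.003], [0.003, 0.001, -1.0]]
force: [-0.2, 8.5, -0.8]
opening: 0.011
```

Request:
play_rows(
  commands=[
    [0,0,0,0,0,0],
    [0,0,0,0,0,0],
    [0,0,0,0,0,0],
    [0,0,0,0,0,0],
  ],
)

```text
time: 26.18
tool_pos: [0.5613, 0.2401, 0.0881]
eef_rot: [[-0.479, 0.878, -0.0], [0.878, 0.479, 0.003], [0.003, 0.001, -1.0]]
force: [-0.8, 7.1, -1.2]
opening: 0.0113
```

Run:
```python
from h import *
s=telemetry.get_state();R=s["eef_rot"];print(s["force"])
print(R.T@np.array([0,0.0015,0])/0.12, R[:,:2])
```

```text
[-0.82246921  7.07137313 -1.19634581]
[1.09704056e-02 5.99155869e-03 3.77595804e-05] [[-0.4793259   0.87763691]
 [ 0.87763245  0.4793247 ]
 [ 0.0028233   0.0011327 ]]
```

Request:
play_rows(
  commands=[
    [0.0055,0.003,0,0,0,0],
    [0.0055,0.003,0,0,0,0],
    [0,0,0,0,0,0],
    [0,0,0.006,0,0,0],
    [0,0,0,0,0,0],
    [0,0,0,0,0,0],
  ],
)

```text
time: 26.92
tool_pos: [0.5614, 0.2403, 0.0877]
eef_rot: [[-0.48, 0.877, -0.0], [0.877, 0.48, 0.001], [0.001, 0.0, -1.0]]
force: [-1.8, 5.4, 1.1]
opening: 0.0113
```

Request:
play_rows(
  commands=[
    [0.0055,0.003,0,0,0,0],
    [0.002,0.001,0,0,0,0],
    [0,0,0,0,0,0],
    [0,0,0,0,0,0],
  ],
)

```text
time: 27.42
tool_pos: [0.5614, 0.2406, 0.0874]
eef_rot: [[-0.48, 0.877, -0.0], [0.877, 0.48, -0.001], [-0.0, -0.001, -1.0]]
force: [-1.2, 3.3, 1.8]
opening: 0.0111
```

Request:
play_rows(
  commands=[
    [0.005,0.003,0,0,0,0],
    [0.002,0.001,0,0,0,0],
    [0,0,0,0,0,0],
    [0,0,0,0,0,0],
  ],
)

```text
time: 27.92
tool_pos: [0.5614, 0.2409, 0.0873]
eef_rot: [[-0.48, 0.877, -0.001], [0.877, 0.48, -0.002], [-0.001, -0.002, -1.0]]
force: [0.4, -3.9, 4.2]
opening: 0.0112
```

Run:
```python
from h import *
np.set_printoptions(precision=4,suppress=True)
s=telemetry.get_state();print(s["tool_pos"],s["force"],s["wrist_torque"],pin_now(s))
snap(16);overlay(16,"o16")
```

```text
[0.5614 0.2409 0.0873] [ 0.4476 -3.8752  4.2367] [-0.6774  0.0713 -0.0139] (array([0.5221, 0.2189, 0.0874]), np.float64(-83.02442263127438))
```

View pics/o16_top.png

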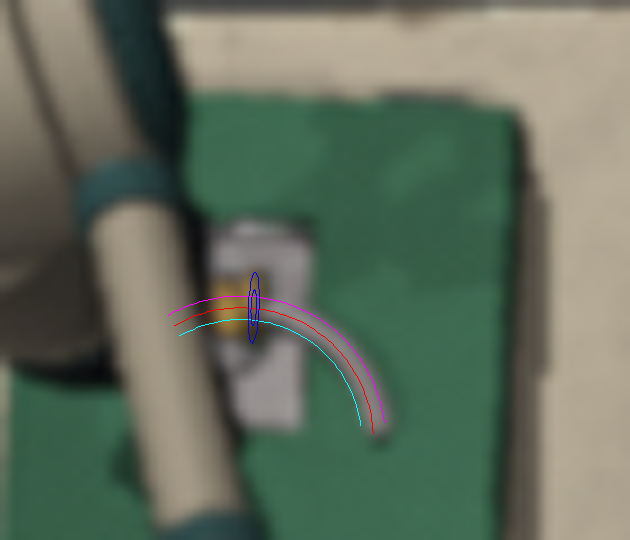

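View pics/o16_scene.png

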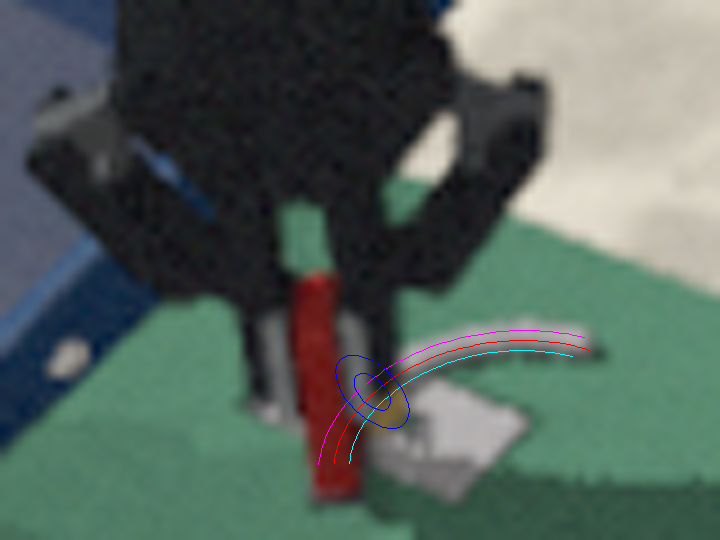

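Request:
play_rows(
  commands=[
    [-0.002,-0.001,-0.001,0,0,0],
    [0,0,0,0,0,0],
    [0,0,0,0,0,0],
  ],
)

```text
time: 28.4
tool_pos: [0.5614, 0.2415, 0.0873]
eef_rot: [[-0.48, 0.877, -0.001], [0.877, 0.48, -0.0], [-0.0, -0.001, -1.0]]
force: [0.5, -3.0, 3.4]
opening: 0.011
```

Request:
play_rows(
  commands=[
    [-0.003,-0.0016,0,0,0,0],
    [0,0,0,0,0,0],
  ],
)

```text
time: 28.65
tool_pos: [0.5614, 0.2415, 0.0873]
eef_rot: [[-0.48, 0.877, -0.001], [0.877, 0.48, 0.0], [0.001, -0.0, -1.0]]
force: [-0.3, -1.4, 3.0]
opening: 0.0112
```

Request:
play_rows(
  commands=[
    [0,0,0,0,0,0],
    [0,0,0,0,0,0],
    [0,0,0,0,0,0],
    [0,0,0,0,0,0],
  ],
  gripper=0.2,
)

```text
time: 29.15
tool_pos: [0.5612, 0.2413, 0.0872]
eef_rot: [[-0.48, 0.877, -0.001], [0.877, 0.48, -0.0], [0.0, -0.001, -1.0]]
force: [-0.1, -1.7, 0.2]
opening: 0.0343
```

Run:
```python
from h import *
np.set_printoptions(precision=4,suppress=True)
s=telemetry.get_state();print(s["tool_pos"],s["force"],s["wrist_torque"],pin_now(s))
snap(17);overlay(17,"o17")
```

```text
[0.5612 0.2413 0.0872] [-0.1086 -1.6546  0.1643] [-0.0003  0.0087 -0.0507] (array([0.522 , 0.2193, 0.0872]), np.float64(-83.04340556525906))
```

View pics/o17_scene.png

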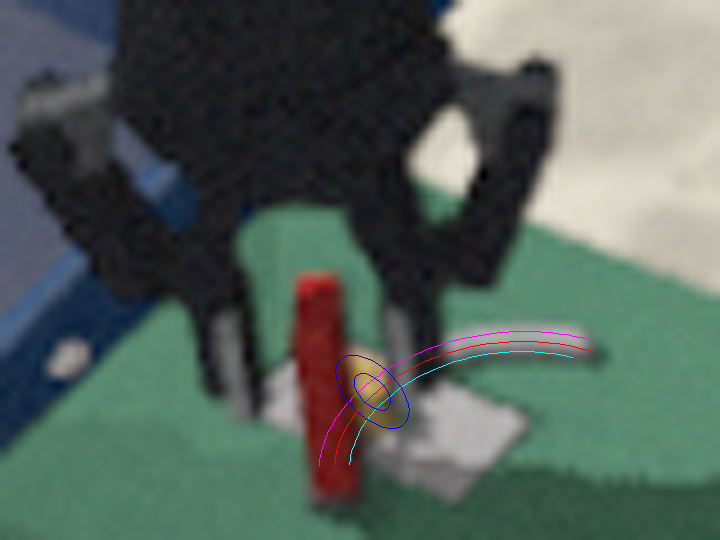

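Request:
play_rows(
  commands=[
    [0,0,-0.1,0,0,0],
    [0,0,-0.2,0,0,0],
    [0,0,-0.3,0,0,0],
    [0,0,-0.3,0,0,0],
    [0.3,0,-0.2,0,0,0],
    [0.4,0,-0.1,0,0,0],
    [0.4,0,0,0,0,0],
    [0,0,0,0,0,0],
  ],
)

```text
time: 30.25
tool_pos: [0.4963, 0.3598, 0.2327]
eef_rot: [[-0.484, 0.875, -0.0], [0.875, 0.484, 0.002], [0.002, 0.001, -1.0]]
force: [-0.0, -1.3, -0.2]
opening: 0.0337
```

Run:
```python
from h import *
np.set_printoptions(precision=4,suppress=True)
s=telemetry.get_state();print(s["tool_pos"],s["force"])
snap(18)
zoom("scene",18,230,205,300,255,11,"z30");zoom("top",18,235,145,305,205,11,"z31")
for n in("scene","top"):
    a,_=load(n,0);b,_=load(n,18)
    d=cv2.absdiff(a,b).max(2);print(n,(d>40).sum())
```

```text
[0.4963 0.3598 0.2327] [-0.019  -1.3492 -0.1707]
scene 40416
top 29821
```

View pics/z30.png

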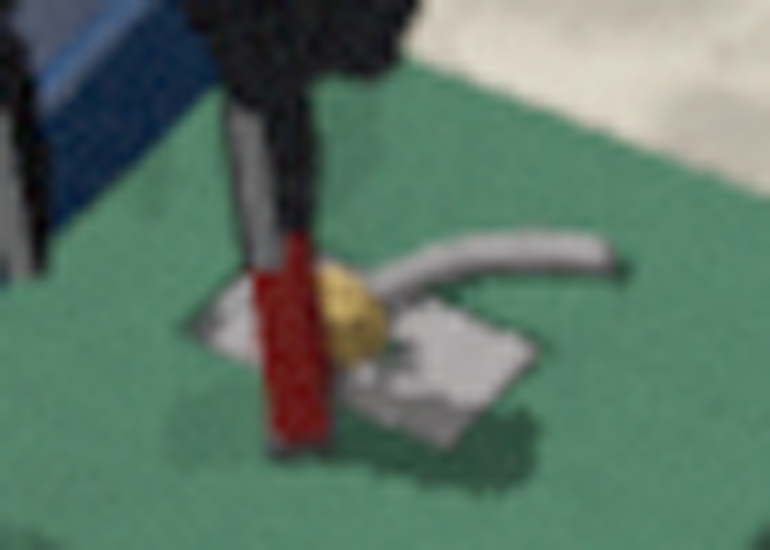

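View pics/z31.png

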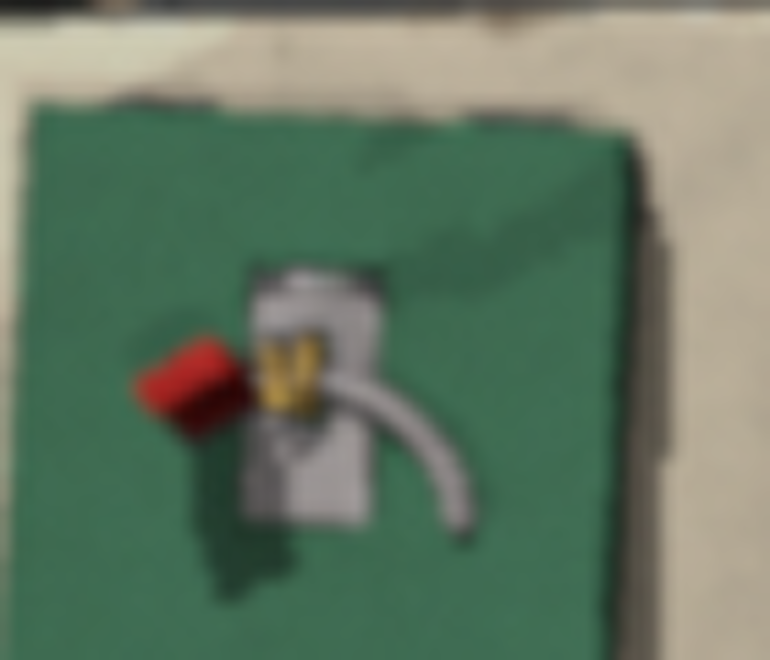

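View pics/scene18.png

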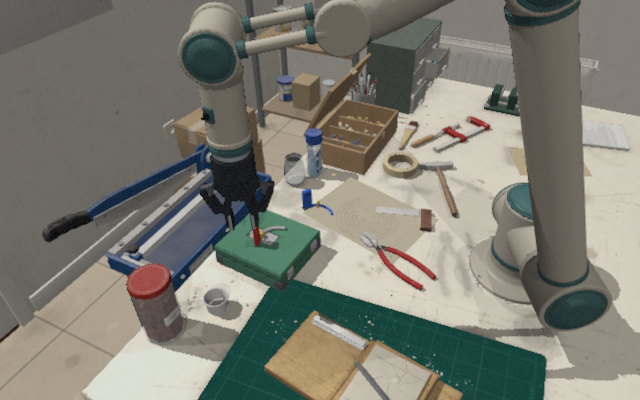

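Run:
```python
from h import *
from scipy.optimize import least_squares
np.set_printoptions(precision=4,suppress=True)
im,_=load("top",18);x0,y0=235,145;f=11
b=cv2.resize(im[y0:205,x0:305],None,fx=f,fy=f,interpolation=cv2.INTER_CUBIC).astype(int)
m=((b[...,1]-b[...,2])<15)&(b.sum(2)>240)
m[:, :385]=False; m[:375]=False; m[560:]=False; m[:,500:]=False
k,l,st,cc=cv2.connectedComponentsWithStats(m.astype(np.uint8));i=1+st[1:,4].argmax();print(st[i])
ys,xs=np.nonzero(l==i);P=plane("top",(np.c_[xs,ys]+.5)/f-.5+[x0,y0],0.067)[:,:2]
s=least_squares(lambda c:np.hypot(*(P-c).T)-0.045,[0.522,0.218])
a=np.degrees(np.arctan2(*(P-s.x).T[::-1]));print("centre",s.x,s.fun.std(),a.min(),np.percentile(a,1))
tip=np.percentile(a,0.5)+5
seat=s.x+0.045*np.array([np.cos(np.radians(tip+65.15)),np.sin(np.radians(tip+65.15))]);print("tip",tip,"seat",seat,"dist",np.hypot(*(seat-RING[:2])),"centre-ring",np.hypot(*(s.x-RING[:2])))
s=telemetry.get_state();print(s["qvel"],s["time"])
```

```text
[ 385  383   90  150 5090]
centre [0.521  0.2171] 0.0026575788408690435 -88.07632615918918 -86.62641270729621
tip -82.17384606672499 seat [0.564 0.204] dist 0.010082638512565165 centre-ring 0.04612983298393746
[-1.5921  0.2345  0.3411 -0.1872 -0.3682  0.1339] 30.35
```

Request:
play_rows(
  commands=[
    [0,0,0,0,0,0],
    [0,0,0,0,0,0],
    [0,0,0,0,0,0],
    [0,0,0,0,0,0],
    [0,0,0,0,0,0],
    [0,0,0,0,0,0],
  ],
)

```text
time: 31.1
tool_pos: [0.498, 0.357, 0.2313]
eef_rot: [[-0.48, 0.877, -0.001], [0.877, 0.48, -0.0], [0.0, -0.001, -1.0]]
force: [-0.8, -0.1, -0.1]
opening: 0.034
```

Run:
```python
from h import *
snap(19)
for n,(x0,y0,x1,y1) in(("top",(245,170,285,200)),("scene",(250,225,290,250))):
    a,_=load(n,18);b,_=load(n,19);print(n,cv2.absdiff(a,b)[y0:y1,x0:x1].max())
for n,(x0,y0,x1,y1) in(("scene",(380,145,425,185)),("scene",(200,280,235,318)),("top",(190,170,220,195))):
    a,_=load(n,0);b,_=load(n,19);print(n,cv2.absdiff(a,b)[y0:y1,x0:x1].mean())
print(ctrl.hand_in())
```

```text
top 4
scene 46
scene 8.336296296296297
scene 6.5774436090225565
top 24.82133333333333
the job is handed in; nothing more can be done
None
```

I shut the hasp, fed the pin through the ring until its collar touched, pressed it home, let go and handed the job in at about 31 s. No verdict was reported.

**Hasp:** I folded it flat with the shut fingers, ending on about 4 N of contact at z = 0.0599. The pictures after that show it flush with the ring up through its slot.

**Feeding and pressing:** The pin went through along its arc with no clear side force. The collar met the ring about 10 mm past the seat point. I pressed for more than a second at 6 to 8.5 N at the wrist. The last part of that read 7 to 8.5 N and no reading was higher.

**Release:** While I was easing off the force, the pin rubbed on the case top and backed off the ring by about 1 mm. I then lowered it onto the case top and let go.

**Last checks:**
- **Seat position:** a fit to the top view put the seat point about 10 mm from the ring's centre, against the 16 mm limit. The arc's centre was 46 mm from the ring.
- **Pin flat and still:** the pin looks flat. The top view did not change between the last two pictures. The scene view did change near the pin (largest pixel difference 46), which I put down to the arm still settling in front of it but did not confirm.
- **Bystanders:** the tape and the tub look unmoved in the scene view. The top view near the tub did differ from the start; I put that down to the arm or its shadow, again not confirmed.

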